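# Pack, shut and latch the spare-plug service case

### The job

Get the service case ready for the road: stand every carton of plugs from the cardboard tray upright in a foam pocket of its own, pushed down to the bottom, and only then swing the lid fully shut. Hook the latch's bail behind the lip of the keeper on the lid, push the lever down past centre until it is flat against the case, and last slide the orange lock across the lever to its end stop. Leave the gauge, the bolt tray, the can and the screwdriver where they are.

Things in the scene. Friction and masses are not known exactly. Their poses are not given: they have to be found in the camera images.
- case: Fixed olive case, 330 (its y) x 120 (its x) x 90 mm tall without lid. Origin: centre of its underside; x points away from the robot, z up; the front face with latch and lock is at x = -60 mm. Its place and yaw vary. Black foam fills it to 84 mm, with four 42 mm square pockets, one carton each, at x = -12 and y = -105, -35, 35, 105 mm. The lid's hinge axis runs along y at x = +60, z = 90 mm.
- lid (a joint): Lid hinge (rad): 0 = fully shut, grows as the front edge swings up and away from the robot; 1.55 to 1.85 at the start, stop at 1.95. Stiff friction hinge (0.32 N m): the lid stays where it is left. Lid 48 mm deep: shut, its top is 138 mm above the bench.
- lift_lip (a point): Lift lip, a ledge 44 mm wide (y), 7 mm thick, standing 20 mm out of the lid's front face at its lower edge, on the case's +y side. Point: centre of its upper face; lid shut it is at (-72, 95, 99) mm in the case frame. Lid open, the lip stands up from the lid's top edge and this face looks away from the robot. Axes: the lid's (= the case's when shut).
- keeper (a point): Steel keeper amid the lid's front face: shelf 26 mm wide (y), 23 mm out, with a 3 mm thick lip along its outer edge rising 7 mm above the shelf; slot from lip to lid face 20 mm. Point: centre of the cross-bar seated on the shelf against the lip (anywhere in the slot will do), 16.5 mm out from the lid face; lid shut at (-76.5, 0, 121) mm in the case frame. Axes: the lid's (= the case's when shut).
- lever (a joint): Steel draw-latch lever with red grip, axis along the case's y (rad): 0 = closed, hanging down flat on the case; pi/2 = level, pointing at the robot; 1.95 to 2.23 at the start, pointing out and up; stop 2.35. Friction 0.10 N m, stays where left. With the bail hooked it draws tight below about 1.1 rad, is dead centre at 0.3 to 0.5 and then pulls itself to 0.
- lever_pivot (a point): Middle of the lever's hinge axis: (-80, 0, 75) mm in the case frame. The lever reaches 62 mm from it and is 28 mm wide (y); its outer face (the upper one while open) is 7 mm from the line through the pivot.
- lever_end (a point): On the outer face (upper while open) of the lever at its free end, 60 mm along from the pivot.
- bail_pivot (a point): Axis on which the bail swings, carried by the lever 16 mm from the lever pivot: with the lever closed 15.5 mm below the pivot and 4.1 mm nearer to the case; it turns with the lever.
- bail_swing (a joint): Swing of the bail about bail_pivot relative to the lever (rad). Free moving; at the start it has fallen outward against its stop at 2.65. The bail's lean from upright, outward to the robot, is bail_swing minus lever; leaning the other way it falls against the lid.
- bail_bar (a point): Centre of the bail's cross-bar, a rod 7 mm in diameter along the case's y with black rubber ends 13 mm in diameter, 54 mm over the ends, which can be pinched by the ends. The bail's two arms, 35 mm apart, pass outside keeper and lever. The bar is 57.5 mm from bail_pivot and draws out up to 8 mm farther against springs of 6 N/mm.
- lock (a joint): Orange sliding lock on the case front (m): 0 = free, 0.046 = end stop. It slides along the case's +y, towards and across the closed lever, with 2 N friction. 0 to 0.008 at the start.
- lock_grip (a point): Finger grip of the lock: orange block standing 20 mm out of the lock plate, 14 mm wide (y), 15 mm tall. Point: its centre, in the case frame at x = -105.5, z = 35 mm, and y = -88 mm with the lock at 0, -42 mm at the end stop.
- pocket1 (a point): Mouth centre of a square foam pocket, 42 x 42 mm, sides along the case's x and y, 74 mm deep, 2 mm bevel; at x = -12, y = -105, z = 84 mm in the case frame. Takes one carton.
- pocket4 (a point): Mouth centre of a square foam pocket, 42 x 42 mm, sides along the case's x and y, 74 mm deep, 2 mm bevel; at x = -12, y = 105, z = 84 mm in the case frame. Takes one carton.
- carton_blue_mid (a point): Centre of the blue carton of spare plugs, a square-section box 36 x 36 x 115 mm, 80 to 170 g, standing upright in the cardboard delivery tray (centre 61.5 mm above the bench); z is its long axis, pointing up, x and y are square to its sides. Absent in some starts.
- carton_orange_mid (a point): Centre of the orange carton of spare plugs, a square-section box 36 x 36 x 115 mm, 80 to 170 g, standing upright in the cardboard delivery tray (centre 61.5 mm above the bench); z is its long axis, pointing up, x and y are square to its sides. Absent in some starts.
- carton_purple_mid (a point): Centre of the purple carton of spare plugs, a square-section box 36 x 36 x 115 mm, 80 to 170 g, standing upright in the cardboard delivery tray (centre 61.5 mm above the bench); z is its long axis, pointing up, x and y are square to its sides. Absent in some starts.
- carton_yellow_mid (a point): Centre of the yellow carton of spare plugs, a square-section box 36 x 36 x 115 mm, 80 to 170 g, standing upright in the cardboard delivery tray (centre 61.5 mm above the bench); z is its long axis, pointing up, x and y are square to its sides. Absent in some starts.
- delivery_tray: Loose cardboard delivery tray on the bench, 154 x 154 mm, 52 mm high, 350 g, with four 42 mm square cut-outs, centred 36 mm either way from its middle, 41 mm deep, in which the cartons stand 70 mm proud. It may stay where it is. Origin under its centre, axes along its sides.
- gauge: Bystander: round pressure gauge 68 mm in diameter, 30 mm high, lying on its back. Origin under its centre.
- bolt_tray: Bystander: grey tray of bolts 130 x 160 x 50 mm. Origin under its centre.
- spray_bottle: Bystander: small can 54 mm in diameter, 150 mm tall. Origin under its centre.
- screwdriver: Bystander: screwdriver 190 mm long lying on the bench. Origin under it.

How it is judged:
By the outcome, as a careful person would: the job done as asked, in the order asked, and still so for the second after the job is handed in, with the robot touching nothing.
Of carton_blue, carton_orange, carton_purple, carton_yellow only 3 to 4 are there at a start; the rules pass over those that are not, and their reading is None.
At some moment in a run one of delivery_tray may be knocked a few centimetres aside while the robot is not near it.
It also fails if it takes over 208 s, if anything falls off the work surface, if the arm or the gripper's body presses on something with over 40 N, if the wrist force passes 120 N, or if a joint passes its speed limit or range.

### The arm

A 6-joint arm with a two-finger parallel gripper is mounted at the origin on the work surface. World frame = base frame: x ahead of the robot, y to its left, z up, the work surface at z = 0. Lengths are in m, angles in rad, forces in N, time in s.
With the tool pointing down it reaches from about 0.275 to 0.75 m from the base axis. Payload 10.2 kg.
Tool frame: the origin (TCP) lies midway between the tips of the shut fingers; the grasp point (between the pads) lies r.grasp_offset behind it (r.grasp_offset is the distance from the TCP to the grasp point, in m); y points along the fingers, x is the direction in which the jaws open and shut, and the axes are right-handed (so a half turn about y gives the same grasp; the last joint's range is limited). The gripper opens to 88 mm and grips with 3 to 60 N. Pads are 18 mm wide; open, the fingers measure 123 mm over their backs; the gripper's body (75 mm by 187 mm) begins 45 mm behind the grasp point.
Start: joints at [-1.512, 0.313, 1.498, -0, 1.331, -0.223], TCP at [0.146, -0.504, 0.239] pointing down, gripper open.
Joint ranges: [-2.94, 2.94], [-0.97, 2.17], [0.19, 2.56], [-1.23, 4.37], [0.02, 3.11], [-2.88, 2.88]. Speed limits (rad/s): [2.39, 2.39, 3.01, 3.14, 3.14, 3.14].

### API

Orientations are given as a unit quaternion [w, x, y, z].
In Python, from station import r, eyes, job gives the robot as it stands.
- The arm moves only by the shell command python3 -m pendant 'ROWS' [FORCE]. ROWS is JSON, a list of rows, each a list of 3 entries, a list of its own where there are three numbers: the shift along the tool's x, y, z scaled (see below), then the turn, a rotation vector about the tool's x, y, z scaled (see below), then the finger opening in mm, from 0 to 88.1. In form: [[[dx, dy, dz], [wx, wy, wz], claw], ...]. A call has 1 to 10 rows; each row shifts and turns the commanded pose from where the row before left it, along the tool's axes as they then stand; what a row does not reach is not made up. The controller multiplies each number of a shift by 75 mm and each number of a turn by 10 degrees. A row lasts 1/8 s, in which the tool goes at most 62.5 mm and 10.7 degrees, less where a joint would pass 70% of its speed; a pose out of reach is approached as far as the arm can. A call with a number of a shift or a turn outside -1 to 1 is refused whole. A call with a gripper value outside its range is refused whole. The fingers move at their own pace and stop on an object; FORCE is the grip in N (left out, the last holds). Time passes only in rows, so rows that do not move let the fingers close. It gives the time, the measured TCP pose, the force and the opening at its end, in the units of the state.
- r.sense(): the state, without advancing time (a new reading comes with each control period).
- eyes.grab_frame(name): name is "side" or "top"; returns the picture (400x640x3 uint8, blue, green, red); there is no depth.
- eyes.calibration(name): a dict with "fx", "fy", "cx", "cy" (pixels), "camera_from_world" (4x4, takes a point from world to camera coordinates). Camera axes: x right, y down, z forward; pixel columns grow to the right and rows downward; lengths in m; the calibration is good to about 2 mm. A picture is of the moment at which its call begins. calibration takes no time and is no camera call.
- job.close_job(): hands the job in, once; it reports no verdict.
Trained networks look in the newest picture that a camera, given by its name, has taken for a name from the list of things; names that differ only in an ending like _2 or _b are one class to them, and where a whole thing is asked for, a point or a joint stands for the part that bears it (a point fixed in the world has none). Each returns a list of dicts, best first, with "conf" (0 to 1); they miss things now and then, are a little off and sometimes report something else, mostly with a low value. They report only what shows in the picture. A call takes as long as a camera call.
- eyes.spot_in(camera, label): "location" ([x, y, z] in m, in world coordinates, good to about 4 mm: the middle of the surface that is visible of it).
- eyes.masks_of(camera, label): "mask" (400x640 bool, what is visible of it).
- eyes.mark_of(camera, label): "location" ([x, y, z] in m, in world coordinates, good to about 4 mm: a listed point, or the origin of a listed thing).
The state is a dict: "clock": time; "joints": joint angles; "qd": joint speeds; "joint_efforts": joint torques, N m; "position": TCP position; "eef_rot": TCP orientation; "contact_force": force on the tool from outside, world axes, zero at the start; "wrist_torque": the same for the moment, N m; "gripper_width": finger opening in m.
Only numpy, scipy, OpenCV 4.12 (cv2) and the standard library are available. Lean on these libraries where they do the work, as an engineer would, in place of code of your own. Each camera call takes 0.05 s, during which the arm holds its last target.

## Working session

There is one attempt and no reset: what is moved stays moved. The work goes in short steps, Python scripts to look and compute and a shell command to move; the robot and the scene stay as the last step left them, time stands still between calls to the robot, and variables do not carry over. Pictures are saved under pics/ and viewed, and the job is handed in when it is done.

```bash
ls -la; mkdir -p pics; python3 - <<'E'
from station import r, eyes, job
import cv2
print(r.sense(), r.grasp_offset)
for n in("side","top"):
    im=eyes.grab_frame(n); cv2.imwrite(f"pics/{n}0.png",im)
    c=eyes.calibration(n); print(n,c)
E
```

```text
total 12
drwxr-xr-x  3 agent agent 4096 Dec  7 14:45 .
drwxr-xr-x 23 root  root  4096 Dec  7 14:44 ..
drwxr-xr-x  2 agent agent 4096 Dec  7 14:45 pics
{'clock': 0.0, 'joints': array([-1.51241914e+00,  3.13401926e-01,  1.49842718e+00, -2.77216989e-06,
        1.33100818e+00, -2.23402607e-01]), 'qd': array([ 8.78708699e-04,  7.19839923e-04,  6.03517779e-05, -2.50315859e-04,
       -2.56227402e-04, -7.44231219e-04]), 'joint_efforts': array([ 1.40412332e-03, -4.02211690e+01, -2.52259219e+01,  6.95655285e-02,
        3.53516999e-02, -9.12389805e-05]), 'position': array([ 0.145956  , -0.50404538,  0.2381894 ]), 'eef_rot': array([ 0.565593  , -0.56492274,  0.4251185 , -0.42454814]), 'contact_force': array([ 0.63044061, -1.37399899, -0.68642563]), 'wrist_torque': array([-0.03540105,  0.01831474, -0.03593598]), 'gripper_width': 0.08772340282381012} 0.0187
side {'fx': 436.0072343682462, 'fy': 436.0072343682462, 'cx': 317.7502000407403, 'cy': 198.2965475083869, 'camera_from_world': array([[-0.88868613, -0.45834937, -0.01236152,  0.39820181],
       [-0.30693454,  0.61470615, -0.72658622,  0.26478959],
       [ 0.34062904, -0.64191292, -0.68696409,  1.01615022],
       [ 0.        ,  0.        ,  0.        ,  1.        ]])}
top {'fx': 393.47707260298165, 'fy': 393.47707260298165, 'cx': 319.5832272168204, 'cy': 197.52324899981178, 'camera_from_world': array([[-0.02908849, -0.99936506,  0.02057529, -0.05104129],
       [-0.99366486,  0.02667489, -0.10917234,  0.50890846],
       [ 0.10855418, -0.0236206 , -0.99380987,  1.06950358],
       [ 0.        ,  0.        ,  0.        ,  1.        ]])}
```

View pics/side0.png

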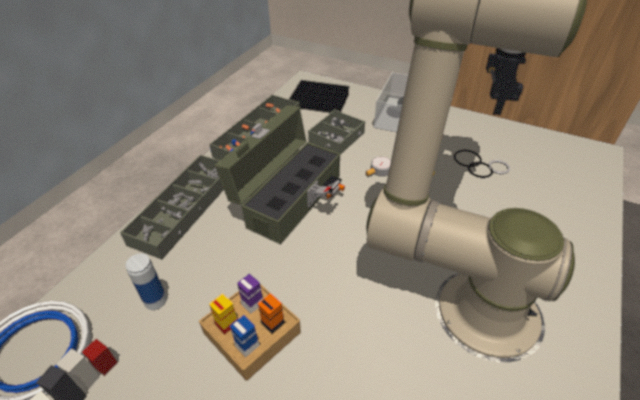

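View pics/top0.png

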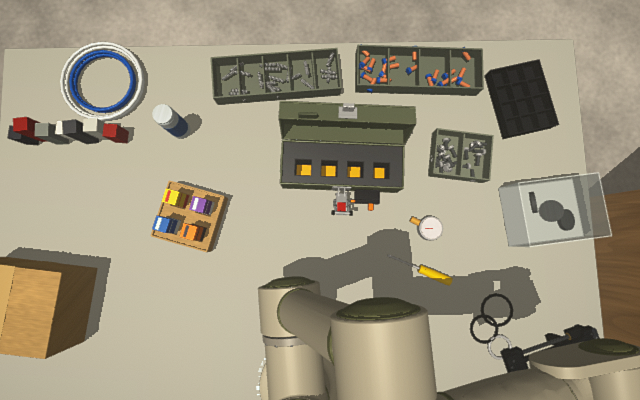

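```bash
python3 - <<'E'
from station import r, eyes, job
import numpy as np
np.set_printoptions(precision=4,suppress=True)
for l in ["case","delivery_tray","lift_lip","keeper","lever_pivot","lever_end","bail_pivot","bail_bar","lock_grip","pocket1","pocket4","carton_blue_mid","carton_orange_mid","carton_purple_mid","carton_yellow_mid","gauge","bolt_tray","spray_bottle","screwdriver"]:
    for c in("top","side"):
        d=eyes.mark_of(c,l)
        print(l,c,[(np.round(x["location"],4).tolist(),round(float(x["conf"]),2)) for x in d[:2]])
E
```

```text
case top [([0.5875, -0.1291, 0.0019], 0.62), ([0.6138, -0.4723, -0.0], 0.15)]
case side [([0.5855, -0.1259, 0.0005], 0.72), ([0.4926, -0.1193, 0.0746], 0.39)]
delivery_tray top [([0.4613, 0.2936, 0.0011], 0.85)]
delivery_tray side [([0.4611, 0.2966, -0.002], 0.75)]
lift_lip top [([0.6874, -0.0385, 0.2164], 0.95)]
lift_lip side []
keeper top [([0.6997, -0.1334, 0.2182], 0.65), ([0.3034, -0.3361, -0.0009], 0.64)]
keeper side [([0.7027, -0.1344, 0.2179], 0.57)]
lever_pivot top [([0.5063, -0.1228, 0.0751], 0.8)]
lever_pivot side [([0.5091, -0.1201, 0.0736], 0.61)]
lever_end top [([0.4569, -0.1193, 0.1056], 0.75), ([0.57, -0.2319, 0.0822], 0.17)]
lever_end side [([0.4545, -0.1176, 0.1054], 0.77), ([0.445, 0.3392, 0.0601], 0.36)]
bail_pivot top [([0.4917, -0.1208, 0.0808], 0.79)]
bail_pivot side [([0.4916, -0.1209, 0.0728], 0.58), ([0.5848, -0.1272, -0.0018], 0.52)]
bail_bar top [([0.4572, -0.1191, 0.1256], 0.41)]
bail_bar side [([0.4534, -0.1211, 0.1204], 0.47)]
lock_grip top [([0.4736, -0.205, 0.0349], 0.6), ([0.6866, -0.0374, 0.216], 0.35)]
lock_grip side [([0.4751, -0.2077, 0.037], 0.5
[... 700 characters left out ...]
d side [([0.4878, 0.2452, 0.0633], 0.88)]
carton_yellow_mid top [([0.5107, 0.3155, 0.0593], 0.85)]
carton_yellow_mid side [([0.5099, 0.3177, 0.0608], 0.66), ([0.4641, 0.2936, 0.0044], 0.59)]
gauge top [([0.4106, -0.3717, -0.0022], 0.69)]
gauge side [([0.41, -0.3724, -0.0016], 0.81)]
bolt_tray top [([0.615, -0.4706, -0.0008], 0.74), ([0.4559, -0.1181, 0.1082], 0.55)]
bolt_tray side [([0.5617, -0.2298, 0.0823], 0.72), ([0.6135, -0.4676, 0.0008], 0.67)]
spray_bottle top [([0.718, 0.3283, 0.0026], 0.67)]
spray_bottle side [([0.7188, 0.3254, -0.0003], 0.95), ([0.5902, -0.1254, 0.0012], 0.26)]
screwdriver top [([0.302, -0.3381, -0.002], 0.67), ([0.5678, -0.2328, 0.0817], 0.26)]
screwdriver side []
```

```bash
cat > h.py <<'E'
from station import r, eyes, job
import numpy as np, cv2
from scipy.spatial.transform import Rotation as R
from scipy.optimize import least_squares
np.set_printoptions(precision=4,suppress=True)
def marks(l,cams=("top","side"),minc=.4):
    out=[]
    for c in cams:
        for x in eyes.mark_of(c,l):
            if x["conf"]>minc: out.append((c,np.array(x["location"]),x["conf"]))
    return out
def proj(c,P):
    k=eyes.calibration(c); P=np.atleast_2d(P)
    q=P@k["camera_from_world"][:3,:3].T+k["camera_from_world"][:3,3]
    return np.c_[k["fx"]*q[:,0]/q[:,2]+k["cx"],k["fy"]*q[:,1]/q[:,2]+k["cy"]]
def cw(case,p):  # case frame -> world ; case=(x,y,yaw)
    x,y,a=case; p=np.asarray(p,float)
    return np.array([x+p[0]*np.cos(a)-p[1]*np.sin(a), y+p[0]*np.sin(a)+p[1]*np.cos(a), p[2]])
def tool(yaw,tilt=0):
    """tool y down tilted forward by tilt, jaw x along world y rotated by yaw"""
    # columns: x=( -sin,cos,0), y=down/forward
    f=np.array([np.cos(yaw),np.sin(yaw),0]); s=np.array([-np.sin(yaw),np.cos(yaw),0])
    y=np.cos(tilt)*np.array([0,0,-1])+np.sin(tilt)*f
    return s,y
def pose():
    s=r.sense(); q=s["eef_rot"]; return s["position"],R.from_quat([q[1],q[2],q[3],q[0]]),s
def plan(target,yaw,tilt=0):
    """print tool-frame shift (after rotation) & turn"""
    p,Q,s=pose(); sx,y=tool(yaw,tilt)
    best=None
    for sg in(1,-1):
        x=sg*sx; T=R.from_matrix(np.c_[x,y,np.cross(x,y)])
        v=(Q.inv()*T).as_rotvec()
        if best is None or np.linalg.norm(v)<np.linalg.norm(best[0]): best=(v,T)
    v,T=best; d=np.asarray(target)-p
    print("clock",s["clock"],"pos",p,"w",np.round(s["gripper_width"],4),"F",s["contact_force"],"j",s["joints"])
    print(" turn(10deg units)",np.degrees(v)/10)
    print(" shift cur tool axes(75mm units)",Q.inv().apply(d)/.075," after-turn axes",T.inv().apply(d)/.075, "dist",np.linalg.norm(d))
    print(" tool axes now x,y,z:",Q.as_matrix().T.tolist() if 0 else np.round(Q.as_matrix().T,3).tolist())
def snap(c,name):
    im=eyes.grab_frame(c); cv2.imwrite(f"pics/{name}.png",im); return im
E
python3 - <<'E'
from h import *
fixed={"case":(0,0,0),"lever_pivot":(-80,0,75),"pocket1":(-12,-105,84)}
obs=[];lidp=[];tr=[]
off={"carton_blue_mid":0,"carton_orange_mid":0,"carton_purple_mid":0,"carton_yellow_mid":0}
C={}
for k in range(4):
    for c in("top","side"): eyes.grab_frame(c)
    for l,p in fixed.items():
        for c,x,_ in marks(l):
            if l=="pocket1":
                # several pockets
                P=[(-12,y,84) for y in(-105,105)]
                w=[cw((.586,-.127,-.07),np.array(q)/1e3) for q in P]
                i=int(np.argmin([np.linalg.norm(x-a) for a in w]))
                if np.linalg.norm(x-w[i])<.02: obs.append((c,np.array(P[i])/1e3,x))
            else:
                q=np.array(p)/1e3
                if np.linalg.norm(x-cw((.586,-.127,-.07),q))<.03: obs.append((c,q,x))
    for l in list(off)+["delivery_tray"]:
        for c,x,_ in marks(l):
            if np.hypot(*(x[:2]-[.461,.294]))<.08: C.setdefault(l,[]).append((c,x))
for cams in(("top",),("side",),("top","side")):
    f=lambda v:np.concatenate([ (cw(v,q)-x)*1e3 for c,q,x in obs if c in cams])
    s=least_squares(f,[.586,-.127,-.07],loss="soft_l1",f_scale=3,x_scale=[.01,.01,.05]); print(cams,s.x,np.sqrt(np.mean(s.fun**2)))
    z=[ (x-cw(s.x,q))*1e3 for c,q,x in obs if c in cams]; print(np.mean(z,0))
for l in C:
    for c in("top","side"): print(l,c,np.mean([x for a,x in C[l] if a==c],0),np.std([x for a,x in C[l] if a==c],0))
case=s.x
im=eyes.grab_frame("top")
im=cv2.resize(im[80:240,230:450],None,fx=3.6,fy=3.6,interpolation=cv2.INTER_CUBIC)
for y in(-105,-35,35,105):
    pts=[cw(case,np.array([-12+a*21,y+b*21,84])/1e3) for a,b in((-1,-1),(1,-1),(1,1),(-1,1))]
    u=(proj("top",np.array(pts))-[230,80]+.5)*3.6; cv2.polylines(im,[u.astype(int)],1,(0,255,0),1)
pts=[cw(case,np.array([a*60,b*165,90])/1e3) for a,b in((-1,-1),(1,-1),(1,1),(-1,1))]
u=(proj("top",np.array(pts))-[230,80]+.5)*3.6; cv2.polylines(im,[u.astype(int)],1,(0,0,255),1)
cv2.imwrite("pics/ov1.png",im)
E
```

```text
('top',) [ 0.5875 -0.1272 -0.0498] 1.852248781910522
[-0.1603  0.0567  0.4437]
('side',) [ 0.5873 -0.1258 -0.0794] 2.044999912846193
[ 0.0609 -0.193  -0.2375]
('top', 'side') [ 0.5873 -0.1266 -0.0653] 2.127622089510273
[ 0.0268 -0.0448  0.1031]
carton_blue_mid top [0.4403 0.3414 0.0586] [0.0014 0.0015 0.001 ]
carton_blue_mid side [0.4407 0.3393 0.061 ] [0.0012 0.0008 0.0019]
carton_orange_mid top [0.4242 0.2841 0.0616] [0.0079 0.0282 0.0018]
carton_orange_mid side [0.4392 0.2807 0.0574] [0.035  0.0173 0.0017]
carton_purple_mid top [0.4847 0.2522 0.0603] [0.0013 0.0008 0.0008]
carton_purple_mid side [0.4863 0.2454 0.0633] [0.0011 0.0008 0.0012]
carton_yellow_mid top [0.5102 0.3183 0.0604] [0.0003 0.0018 0.0017]
carton_yellow_mid side [0.5055 0.3036 0.0602] [0.0091 0.0285 0.002 ]
delivery_tray top [0.4624 0.2924 0.0041] [0.001  0.001  0.0014]
delivery_tray side [0.4509 0.2898 0.0137] [0.0178 0.0097 0.0245]
```

View pics/ov1.png

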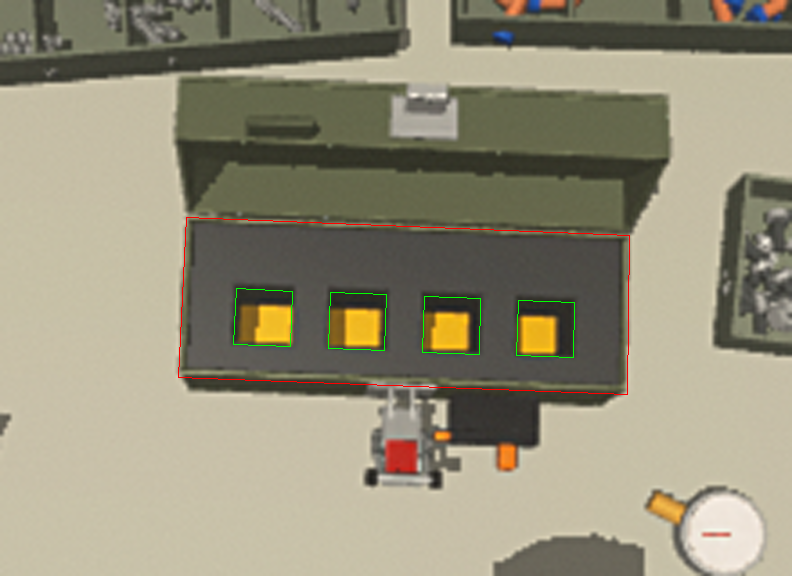

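```bash
python3 - <<'E'
from h import *
from scipy.ndimage import map_coordinates
from scipy.optimize import minimize
G={}
for c in("top","side"):
    g=cv2.GaussianBlur(cv2.cvtColor(eyes.grab_frame(c),cv2.COLOR_BGR2GRAY).astype(float),(0,0),1.0)
    G[c]=np.hypot(cv2.Sobel(g,-1,1,0),cv2.Sobel(g,-1,0,1))
t=np.linspace(-1,1,25)
L=[]
for y in(-105,-35,35,105):
    for k in(-21,21):
        L+= [(-12+k,y+21*a,84) for a in t]+[(-12+21*a,y+k,84) for a in t]
for k in(-1,1): L+=[(60*a,165*k,90) for a in np.linspace(-1,1,60)]
L+=[(-60,165*a,90) for a in np.linspace(-1,-.3,60)]+[(-60,165*a,90) for a in np.linspace(.3,1,60)]
L=np.array(L)/1e3
def P(v): x,y,a=v; return np.c_[x+L[:,0]*np.cos(a)-L[:,1]*np.sin(a),y+L[:,0]*np.sin(a)+L[:,1]*np.cos(a),L[:,2]]
def sc(v,cams):
    s=0
    for c in cams:
        u=proj(c,P(v)); s-=np.mean(np.minimum(map_coordinates(G[c],[u[:,1],u[:,0]],order=1),120))
    return s
for cams in(("top",),("side",),("top","side")):
    best=min((minimize(lambda w:sc([.5873+w[0]/1e3,-.1266+w[1]/1e3,-.06+w[2]/100],cams),[a,b,d],method="Nelder-Mead",options=dict(initial_simplex=np.array([[a,b,d],[a+2,b,d],[a,b+2,d],[a,b,d+1.5]]))) for a in(-2,0,2) for b in(-2,0,2) for d in(-1,0,1)),key=lambda s:s.fun)
    w=best.x; print(cams,.5873+w[0]/1e3,-.1266+w[1]/1e3,-.06+w[2]/100,best.fun)
p,Q,s=pose(); print(Q.as_matrix())
E
```

```text
Traceback (most recent call last):
  File "h.py", line 13, in proj
    k=eyes.calibration(c); P=np.atleast_2d(P)
ValueError: time passes only in moves, steps and waits
```

```bash
python3 - <<'E'
s=open('h.py').read()
s=s.replace('k=eyes.calibration(c); P','k=cal(c); P').replace('def proj','_C={}\ndef cal(c):\n    if c not in _C: _C[c]=eyes.calibration(c)\n    return _C[c]\ndef proj')
open('h.py','w').write(s)
E
python3 - <<'E'
from h import *
from scipy.ndimage import map_coordinates
from scipy.optimize import minimize
G={}
for c in("top","side"):
    g=cv2.GaussianBlur(cv2.cvtColor(eyes.grab_frame(c),cv2.COLOR_BGR2GRAY).astype(float),(0,0),1.0)
    G[c]=np.hypot(cv2.Sobel(g,-1,1,0),cv2.Sobel(g,-1,0,1))
t=np.linspace(-1,1,25)
L=[]
for y in(-105,-35,35,105):
    for k in(-21,21):
        L+= [(-12+k,y+21*a,84) for a in t]+[(-12+21*a,y+k,84) for a in t]
for k in(-1,1): L+=[(60*a,165*k,90) for a in np.linspace(-1,1,60)]
L+=[(-60,165*a,90) for a in np.linspace(-1,-.3,60)]+[(-60,165*a,90) for a in np.linspace(.3,1,60)]
L=np.array(L)/1e3
def P(v): x,y,a=v; return np.c_[x+L[:,0]*np.cos(a)-L[:,1]*np.sin(a),y+L[:,0]*np.sin(a)+L[:,1]*np.cos(a),L[:,2]]
def sc(v,cams):
    s=0
    for c in cams:
        u=proj(c,P(v)); s-=np.mean(np.minimum(map_coordinates(G[c],[u[:,1],u[:,0]],order=1),120))
    return s
for cams in(("top",),("side",),("top","side")):
    best=min((minimize(lambda w:sc([.5873+w[0]/1e3,-.1266+w[1]/1e3,-.06+w[2]/100],cams),[a,b,d],method="Nelder-Mead",options=dict(initial_simplex=np.array([[a,b,d],[a+2,b,d],[a,b+2,d],[a,b,d+1.5]]))) for a in(-2,0,2) for b in(-2,0,2) for d in(-1,0,1)),key=lambda s:s.fun)
    w=best.x; print(cams,.5873+w[0]/1e3,-.1266+w[1]/1e3,-.06+w[2]/100,best.fun)
p,Q,s=pose(); print(Q.as_matrix(),s["clock"])
E
```

```text
('top',) 0.5895160427975792 -0.12634553309516458 -0.0686533709236653 -96.74384899191693
('side',) 0.5868833953990619 -0.1238590128638057 -0.06611029707149675 -43.46386839545644
('top', 'side') 0.5889151271470382 -0.12608333995069337 -0.0664289852171538 -135.85814135327036
[[ 0.2781  0.      0.9606]
 [-0.9606  0.      0.2781]
 [-0.     -1.      0.    ]] 5.85
```

```bash
python3 - <<'E'
from h import *
plan([.4855,.249,.20],-.32)
E
```

```text
clock 5.85 pos [ 0.146  -0.5043  0.2387] w 0.0882 F [ 0.0724 -0.359  -0.6572] j [-1.5124  0.3129  1.4977  0.      1.331  -0.2234]
 turn(10deg units) [-0.0002  3.448  -0.0001]
 shift cur tool axes(75mm units) [-8.3892  0.5165  7.1413]  after-turn axes [-10.9582   0.5162   1.1375] dist 0.8271884737007327
 tool axes now x,y,z: [[0.278, -0.961, -0.0], [0.0, 0.0, -1.0], [0.961, 0.278, 0.0]]
```

```bash
python3 -m pendant '[[[-0.6,0,0.51],[0,0,0],54],[[-0.6,0,0.51],[0,0,0],54],[[-0.6,0,0.51],[0,0,0],54],[[-0.6,0,0.51],[0,0,0],54],[[-0.6,0,0.51],[0,0,0],54],[[-0.6,0,0.51],[0,0,0],54],[[-0.6,0,0.51],[0,0,0],54],[[-0.6,0,0.51],[0,0,0],54],[[-0.6,0,0.51],[0,0,0],54],[[-0.6,0,0.51],[0,0,0],54]]' 20
python3 -m pendant '[[[-0.6,0,0.51],[0,0,0],54],[[-0.6,0,0.51],[0,0,0],54],[[-0.6,0,0.51],[0,0,0],54],[[-0.6,0,0.51],[0,0,0],54],[[0,0,0],[0,0.862,0],54],[[0,0,0],[0,0.862,0],54],[[0,0,0],[0,0.862,0],54],[[0,0,0],[0,0.862,0],54],[[0,0,0],[0,0,0],54]]'
python3 - <<'E'
from h import *
snap("top","t1"); snap("side","s1")
for l in["carton_blue_mid","carton_orange_mid","carton_purple_mid","carton_yellow_mid","delivery_tray"]:
    for c,x,k in marks(l): print(l,c,x,round(k,2))
plan([.4855,.249,.089],-.32)
E
```

```text
clock: 7.1
position: [0.3888, 0.0363, 0.2391]
eef_rot: [0.565, -0.565, 0.424, -0.425]
contact_force: [-0.1, -1.1, 0.5]
gripper_width: 0.0542
clock: 8.22
position: [0.4852, 0.2498, 0.2387]
eef_rot: [0.414, -0.414, 0.573, -0.573]
contact_force: [0.4, -0.0, 0.2]
gripper_width: 0.0537
carton_blue_mid top [0.4612 0.2944 0.0032] 0.66
carton_blue_mid side [0.442  0.3387 0.0607] 0.93
carton_orange_mid top [0.4179 0.2705 0.0603] 0.54
carton_orange_mid side [0.4244 0.2715 0.0594] 0.73
carton_purple_mid top [ 0.6171 -0.4714  0.0004] 0.69
carton_purple_mid top [ 0.4918 -0.1215  0.0803] 0.58
carton_purple_mid top [0.488  0.2491 0.0595] 0.45
carton_purple_mid side [0.4888 0.2462 0.0615] 0.82
carton_yellow_mid top [0.5117 0.3165 0.0614] 0.47
carton_yellow_mid side [0.5091 0.3183 0.0635] 0.98
carton_yellow_mid side [ 0.4612  0.2955 -0.0013] 0.48
delivery_tray top [0.4586 0.2933 0.0035] 0.74
delivery_tray side [ 0.4601  0.2971 -0.0022] 0.67
clock 8.825 pos [0.4852 0.2498 0.2388] w 0.0536 F [ 0.742  -0.3189 -1.1572] j [0.2606 0.3585 1.4345 0.     1.3484 2.1512]
 turn(10deg units) [-0.0004  0.0014 -0.0006]
 shift cur tool axes(75mm units) [0.0088 1.9969 0.0072]  after-turn axes [0.0086 1.9969 0.0073] dist 0.14976909307681097
 tool axes now x,y,z: [[-0.314, -0.949, -0.0], [0.0, 0.0, -1.0], [0.949, -0.314, 0.0]]
```

View pics/t1.png

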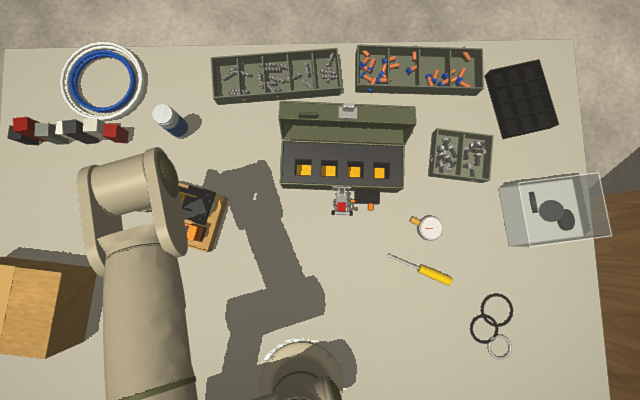

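View pics/s1.png

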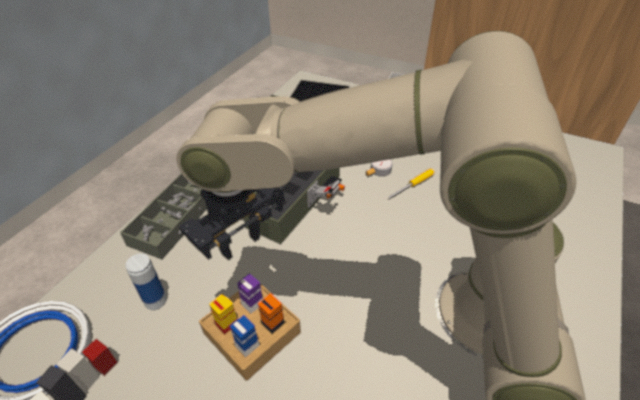

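```bash
python3 -m pendant '[[[0,0.6,0.02],[0,0,0],54],[[0,0.6,0],[0,0,0],54],[[0,0.6,0],[0,0,0],54],[[0,0.2,0],[0,0,0],54],[[0,0,0],[0,0,0],30],[[0,0,0],[0,0,0],30],[[0,0,0],[0,0,0],30],[[0,0,0],[0,0,0],30]]' 20
python3 -m pendant '[[[0,-0.4,0],[0,0,0],30],[[0,-0.7,0],[0,0,0],30],[[0,-0.7,0],[0,0,0],30],[[0,0,0],[0,0,0],30]]'
python3 - <<'E'
from h import *
snap("side","s2"); snap("top","t2")
CASE=(.588,-.1262,-.067)
for y in(-105,-35,35,105): print(cw(CASE,(-.012,y/1e3,.084)))
plan(np.r_[cw(CASE,(-.012,-.105,.084))[:2],.24],CASE[2])
E
```

```text
clock: 9.82
position: [0.4875, 0.2495, 0.0903]
eef_rot: [-0.415, 0.413, -0.573, 0.574]
contact_force: [-0.1, -0.4, 7.3]
gripper_width: 0.036
clock: 10.32
position: [0.4879, 0.2497, 0.2278]
eef_rot: [-0.417, 0.411, -0.572, 0.574]
contact_force: [-0.0, -0.3, -1.7]
gripper_width: 0.0361
[ 0.569  -0.2302  0.084 ]
[ 0.5737 -0.1603  0.084 ]
[ 0.5784 -0.0905  0.084 ]
[ 0.5831 -0.0206  0.084 ]
clock 10.425 pos [0.4862 0.2492 0.2232] w 0.0366 F [ 0.8461 -1.6406 -2.1532] j [0.2591 0.3721 1.4565 0.     1.3136 2.1499]
 turn(10deg units) [ 0.0032 -1.4494  0.0015]
 shift cur tool axes(75mm units) [ 5.7199 -0.2235  3.0579]  after-turn axes [ 6.3031 -0.2238  1.5291] dist 0.48673388829491104
 tool axes now x,y,z: [[-0.315, -0.949, 0.0], [-0.001, -0.0, -1.0], [0.949, -0.315, -0.001]]
```

View pics/s2.png

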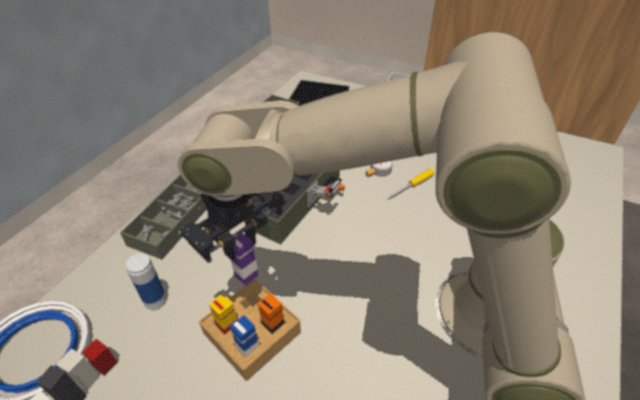

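```bash
python3 -m pendant '[[[0.715,0,0.382],[0,0,0],30],[[0.715,0,0.382],[0,0,0],30],[[0.715,0,0.382],[0,0,0],30],[[0.715,0,0.382],[0,0,0],30],[[0.715,0,0.382],[0,0,0],30],[[0.715,0,0.382],[0,0,0],30],[[0.715,0,0.382],[0,-0.725,0],30],[[0,0,0],[0,-0.725,0],30],[[0,0,0],[0,0,0],30]]'
python3 - <<'E'
from h import *
CASE=(.588,-.1262,-.067)
plan(np.r_[cw(CASE,(-.012,-.105,.084))[:2],.18],CASE[2])
E
```

```text
clock: 11.55
position: [0.5583, -0.1702, 0.2217]
eef_rot: [0.482, -0.483, 0.518, -0.516]
contact_force: [0.6, 0.0, -1.6]
gripper_width: 0.0354
clock 11.55 pos [ 0.5583 -0.1702  0.2217] w 0.0354 F [ 0.5676  0.0418 -1.5634] j [-0.4966  0.457   1.3358  0.0001  1.3524  1.143 ]
 turn(10deg units) [ 0.0191 -0.0106 -0.0094]
 shift cur tool axes(75mm units) [0.7886 0.5539 0.1998]  after-turn axes [0.788  0.5558 0.1965] dist 0.07381084376681216
 tool axes now x,y,z: [[-0.069, -0.998, -0.002], [-0.003, 0.002, -1.0], [0.998, -0.069, -0.003]]
```

```bash
python3 -m pendant '[[[0.788,0.2,0.198],[0,0,0],30],[[0,0.2,0],[0,0,0],30],[[0,0,0],[0,0,0],30]]'
python3 - <<'E'
from h import *
CASE=(.588,-.1262,-.067)
a=snap("side","s3"); b=snap("top","t3")
cv2.imwrite("pics/c3.png",np.hstack([cv2.resize(a[100:250,180:380],(400,300),interpolation=2),cv2.resize(b[80:230,270:470],(400,300),interpolation=2)]))
for c,x,k in marks("carton_purple_mid",minc=.3): print(c,x,k)
plan(np.r_[cw(CASE,(-.012,-.105,.084))[:2],.18],CASE[2])
E
```

```text
clock: 11.92
position: [0.569, -0.2286, 0.1919]
eef_rot: [0.482, -0.483, 0.518, -0.515]
contact_force: [0.6, -0.3, -1.1]
gripper_width: 0.0362
top [0.5127 0.3211 0.0632] 0.55
top [ 0.6152 -0.4732  0.    ] 0.55
side [ 0.5702 -0.2306  0.1648] 0.55
side [0.4219 0.2736 0.0575] 0.36
clock 12.125 pos [ 0.57   -0.2289  0.1946] w 0.0358 F [-0.3944  0.39   -1.4122] j [-0.5724  0.543   1.2736  0.0001  1.3239  1.0646]
 turn(10deg units) [-0.0057  0.0048  0.0025]
 shift cur tool axes(75mm units) [ 0.0178  0.195  -0.0123]  after-turn axes [ 0.0179  0.195  -0.0121] dist 0.01471285056286544
 tool axes now x,y,z: [[-0.066, -0.998, 0.0], [0.001, -0.001, -1.0], [0.998, -0.066, 0.001]]
```

View pics/c3.png

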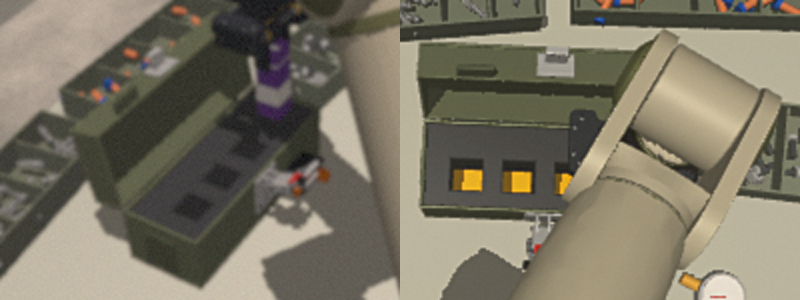

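```bash
python3 -m pendant '[[[0.017,0.2,-0.012],[0,0,0],30],[[0,0.15,0],[0,0,0],30],[[0,0.1,0],[0,0,0],30],[[0,0,0],[0,0,0],30]]'

```

```text
clock: 12.62
position: [0.5685, -0.2309, 0.1593]
eef_rot: [0.483, -0.483, 0.517, -0.516]
contact_force: [0.2, -0.2, -0.9]
gripper_width: 0.0358
```

```bash
python3 -m pendant '[[[0,0.2,0],[0,0,0],30],[[0,0.2,0],[0,0,0],30],[[0,0.2,0],[0,0,0],30],[[0,0.15,0],[0,0,0],30],[[0,0.07,0],[0,0,0],30],[[0,0,0],[0,0,0],30]]'

```

```text
clock: 13.38
position: [0.5687, -0.231, 0.0984]
eef_rot: [0.483, -0.483, 0.517, -0.516]
contact_force: [0.3, 0.1, -1.8]
gripper_width: 0.0359
```

```bash
python3 -m pendant '[[[0,0.04,0],[0,0,0],30],[[0,0.03,0],[0,0,0],30],[[0,0,0],[0,0,0],30]]'

```

```text
clock: 13.75
position: [0.5699, -0.2318, 0.0965]
eef_rot: [-0.483, 0.483, -0.515, 0.518]
contact_force: [-2.8, 1.4, 15.0]
gripper_width: 0.0362
```

```bash
python3 -m pendant '[[[0,0,0],[0,0,0],50],[[0,0,0],[0,0,0],50],[[0,-0.3,0],[0,0,0],50],[[0,-0.7,0],[0,0,0],50],[[0,-0.7,0],[0,0,0],50],[[0,0,0],[0,0,0],50]]'
python3 - <<'E'
from h import *
a=snap("side","s4"); b=snap("top","t4")
cv2.imwrite("pics/c4.png",np.hstack([cv2.resize(a[100:250,180:380],(400,300),interpolation=2),cv2.resize(b[80:230,270:470],(400,300),interpolation=2)]))
for l in["carton_blue_mid","carton_orange_mid","carton_purple_mid","carton_yellow_mid","delivery_tray"]:
    for c,x,k in marks(l): print(l,c,x,round(k,2))
plan([.421,.272,.225],-.32)
E
```

```text
clock: 14.5
position: [0.5699, -0.2318, 0.2249]
eef_rot: [-0.484, 0.482, -0.514, 0.519]
contact_force: [-0.2, 0.4, 0.1]
gripper_width: 0.0499
carton_blue_mid top [ 0.6873 -0.0394  0.2176] 0.59
carton_blue_mid top [0.4383 0.3398 0.0566] 0.54
carton_blue_mid side [0.4407 0.338  0.0602] 0.94
carton_orange_mid top [0.4199 0.2728 0.0621] 0.6
carton_orange_mid side [ 0.5122 -0.1194  0.0744] 0.74
carton_orange_mid side [0.4205 0.2712 0.0592] 0.71
carton_purple_mid side [ 0.5653 -0.2364  0.0691] 0.84
carton_yellow_mid top [0.5123 0.3159 0.0614] 0.56
carton_yellow_mid side [0.5095 0.3189 0.0609] 0.69
carton_yellow_mid side [ 0.301  -0.3371  0.0024] 0.49
delivery_tray top [0.4618 0.2931 0.0068] 0.87
delivery_tray side [ 0.4622  0.2945 -0.001 ] 0.79
clock 15.1 pos [ 0.5687 -0.231   0.2206] w 0.0498 F [-0.375  -0.6338 -0.0905] j [-0.5765  0.5241  1.2353  0.      1.3825  1.0612]
 turn(10deg units) [ 0.0014  1.45   -0.0007]
 shift cur tool axes(75mm units) [-6.5604 -0.0573 -2.4135]  after-turn axes [-5.7471 -0.0588 -3.9792] dist 0.524284291183227
 tool axes now x,y,z: [[-0.067, -0.998, -0.0], [-0.0, 0.0, -1.0], [0.998, -0.067, -0.0]]
```

View pics/c4.png

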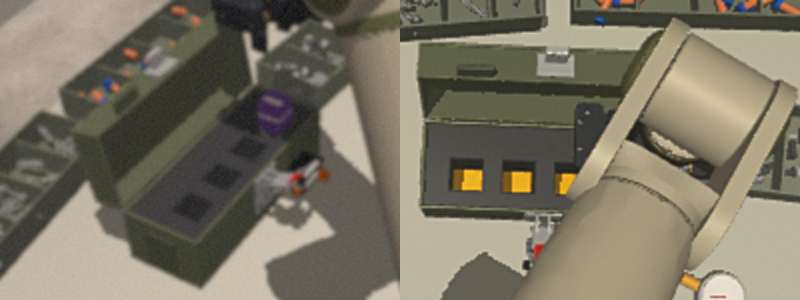

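```bash
python3 -m pendant '[[[-0.729,0,-0.268],[0,0,0],54],[[-0.729,0,-0.268],[0,0,0],54],[[-0.729,0,-0.268],[0,0,0],54],[[-0.729,0,-0.268],[0,0,0],54],[[-0.729,0,-0.268],[0,0,0],54],[[-0.729,0,-0.268],[0,0,0],54],[[-0.729,0,-0.268],[0,0,0],54],[[-0.729,0,-0.268],[0,0,0],54],[[-0.729,0,-0.268],[0,0.725,0],54],[[0,0,0],[0,0.725,0],54]]'
python3 - <<'E'
from h import *
plan([.421,.272,.089],-.32)
E
```

```text
clock: 16.35
position: [0.4196, 0.275, 0.2208]
eef_rot: [0.414, -0.414, 0.573, -0.573]
contact_force: [0.5, -0.1, -0.1]
gripper_width: 0.054
clock 16.35 pos [0.4196 0.275  0.2208] w 0.054 F [ 0.5264 -0.0742 -0.111 ] j [0.346  0.2765 1.5946 0.0005 1.2702 2.2357]
 turn(10deg units) [ 0.0005  0.0058 -0.003 ]
 shift cur tool axes(75mm units) [0.0337 1.7575 0.0301]  after-turn axes [0.0328 1.7575 0.03  ] dist 0.13185823855585507
 tool axes now x,y,z: [[-0.314, -0.95, -0.001], [0.0, 0.001, -1.0], [0.95, -0.314, -0.0]]
```

```bash
python3 -m pendant '[[[0.02,0.6,0.02],[0,0,0],54],[[0,0.6,0],[0,0,0],54],[[0,0.5,0],[0,0,0],54],[[0,0.05,0],[0,0,0],54],[[0,0,0],[0,0,0],54]]' 20
python3 -m pendant '[[[0,0,0],[0,0,0],30],[[0,0,0],[0,0,0],30],[[0,0,0],[0,0,0],30],[[0,-0.4,0],[0,0,0],30],[[0,-0.7,0],[0,0,0],30],[[0,-0.7,0],[0,0,0],30],[[0,0,0],[0,0,0],30]]'
python3 - <<'E'
from h import *
CASE=(.588,-.1262,-.067)
plan(np.r_[cw(CASE,(-.012,-.035,.084))[:2],.224],CASE[2])
E
```

```text
clock: 16.98
position: [0.4227, 0.2704, 0.0907]
eef_rot: [-0.414, 0.413, -0.573, 0.573]
contact_force: [-0.1, -0.5, 0.1]
gripper_width: 0.0541
clock: 17.85
position: [0.4233, 0.2706, 0.228]
eef_rot: [-0.416, 0.412, -0.573, 0.574]
contact_force: [0.2, -0.4, -1.5]
gripper_width: 0.0359
clock 17.85 pos [0.4233 0.2706 0.228 ] w 0.0359 F [ 0.1866 -0.4405 -1.537 ] j [ 0.3352  0.268   1.5863 -0.      1.28    2.2259]
 turn(10deg units) [-0.0361 -1.449  -0.021 ]
 shift cur tool axes(75mm units) [4.8239 0.0536 3.7101]  after-turn axes [5.5986 0.0535 2.3855] dist 0.4564383031556136
 tool axes now x,y,z: [[-0.314, -0.949, -0.004], [0.007, 0.002, -1.0], [0.949, -0.314, 0.006]]
```

```bash
python3 -m pendant '[[[0.603,0,0.464],[0,0,0],30],[[0.603,0,0.464],[0,0,0],30],[[0.603,0,0.464],[0,0,0],30],[[0.603,0,0.464],[0,0,0],30],[[0.603,0,0.464],[0,0,0],30],[[0.603,0,0.464],[0,0,0],30],[[0.603,0,0.464],[0,0,0],30],[[0.603,0,0.464],[0,-0.725,0],30],[[0,0.2,0],[0,-0.725,0],30],[[0,0.2,0],[0,0,0],30]]'
python3 - <<'E'
from h import *
CASE=(.588,-.1262,-.067)
a=snap("side","s5"); 
for c,x,k in marks("carton_orange_mid",("side",),minc=.3): print(c,x,k)
plan(np.r_[cw(CASE,(-.012,-.035,.084))[:2],.158],CASE[2])
E
```

```text
clock: 19.1
position: [0.572, -0.1609, 0.1922]
eef_rot: [0.482, -0.483, 0.518, -0.516]
contact_force: [-0.2, 0.8, -1.0]
gripper_width: 0.0363
side [ 0.5702 -0.1565  0.1582] 0.68
side [0.5108 0.3177 0.0625] 0.68
clock 19.2 pos [ 0.5715 -0.1599  0.1918] w 0.0358 F [-0.9584 -0.0223 -1.0762] j [-0.4701  0.5028  1.345   0.      1.2988  1.1696]
 turn(10deg units) [ 0.0261 -0.011  -0.0112]
 shift cur tool axes(75mm units) [0.0044 0.4507 0.0313]  after-turn axes [0.0035 0.4509 0.0293] dist 0.03388685808750616
 tool axes now x,y,z: [[-0.069, -0.998, -0.002], [-0.004, 0.002, -1.0], [0.998, -0.069, -0.005]]
```

```bash
python3 -m pendant '[[[0.005,0.2,0.03],[0,0,0],30],[[0,0.15,0],[0,0,0],30],[[0,0.1,0],[0,0,0],30],[[0,0,0],[0,0,0],30]]'

```

```text
clock: 19.7
position: [0.5778, -0.1618, 0.1646]
eef_rot: [-0.485, 0.481, -0.513, 0.52]
contact_force: [6.5, 0.3, 16.8]
gripper_width: 0.036
```

```bash
python3 -m pendant '[[[0,-0.15,0],[0,0,0],30],[[0,0,0],[0,0,0],30],[[0,0,0],[0,0,0],30]]'
python3 - <<'E'
from h import *
CASE=(.588,-.1262,-.067)
a=snap("side","s6"); 
for c,x,k in marks("carton_orange_mid",("side",),minc=.3): print(c,x,k)
for l in ("pocket1",):
  for c,x,k in marks(l,("side",)): print(l,x,k)
plan(np.r_[cw(CASE,(-.012,-.035,.084))[:2],.158],CASE[2])
im=cv2.resize(a[130:230,240:370],None,fx=6,fy=6,interpolation=cv2.INTER_CUBIC)
for y in(-105,-35,35,105):
    pts=[cw(CASE,np.array([-12+q*21,y+b*21,84])/1e3) for q,b in((-1,-1),(1,-1),(1,1),(-1,1))]
    u=(proj("side",np.array(pts))-[240,130]+.5)*6; cv2.polylines(im,[u.astype(int)],1,(0,255,0),1)
cv2.imwrite("pics/c6.png",im)
E
```

```text
clock: 20.08
position: [0.5744, -0.1612, 0.1713]
eef_rot: [0.483, -0.483, 0.517, -0.516]
contact_force: [-0.3, 0.6, -0.1]
gripper_width: 0.0357
side [ 0.5762 -0.1589  0.1447] 0.57
side [0.4624 0.2968 0.0012] 0.51
side [ 0.4553 -0.1188  0.1185] 0.32
pocket1 [ 0.5821 -0.0228  0.0875] 0.84
pocket1 [ 0.5649 -0.2316  0.0813] 0.75
clock 20.225 pos [ 0.5745 -0.1613  0.1714] w 0.0357 F [-0.3728  1.1262 -1.4749] j [-0.4698  0.5259  1.3636 -0.      1.2532  1.168 ]
 turn(10deg units) [ 0.0058 -0.0001 -0.0024]
 shift cur tool axes(75mm units) [-0.0122  0.179  -0.0121]  after-turn axes [-0.0123  0.179  -0.0123] dist 0.013489908632214878
 tool axes now x,y,z: [[-0.067, -0.998, -0.0], [-0.001, 0.0, -1.0], [0.998, -0.067, -0.001]]
```

View pics/c6.png

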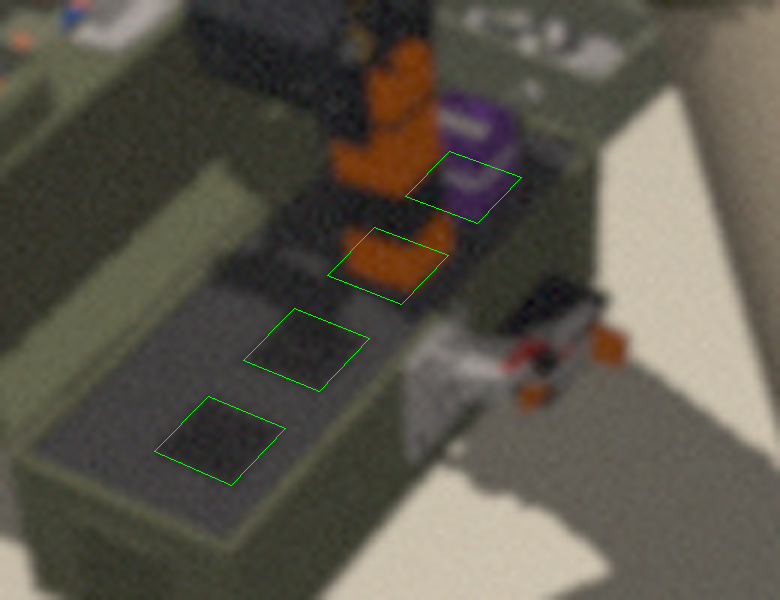

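```bash
python3 - <<'E'
from h import *
CASE=(.588,-.1262,-.067)
im=cv2.imread("pics/s6.png")
b,g,rr=[im[...,i].astype(int) for i in range(3)]
m=((rr>110)&(rr-b>60)&(rr-g>40))
m[:130]=0;m[182:]=0;m[:,:292]=0;m[:,318:]=0
ys,xs=np.nonzero(m); print(xs.min(),xs.max(),ys.min(),ys.max())
for y in range(136,182): 
    q=xs[ys==y]; print(y,(q.min(),q.max()) if len(q) else None,end="; ")
print()
p=np.array([.5745,-.1613,.1714])
for off in(0,):
  for z in(-.085,-.05,-.03,.03):
    pts=[p+[0,0,z]+R.from_euler("z",-.067).apply([q*.018,w*.018,0]) for q,w in((-1,-1),(1,-1),(1,1),(-1,1))]
    print(z,proj("side",np.array(pts)).round(1).tolist())
E
```

```text
297 313 138 176
136 None; 137 None; 138 (np.int64(307), np.int64(310)); 139 (np.int64(307), np.int64(310)); 140 (np.int64(307), np.int64(310)); 141 (np.int64(307), np.int64(310)); 142 (np.int64(307), np.int64(310)); 143 (np.int64(303), np.int64(310)); 144 (np.int64(303), np.int64(309)); 145 (np.int64(303), np.int64(309)); 146 (np.int64(303), np.int64(308)); 147 (np.int64(303), np.int64(307)); 148 (np.int64(303), np.int64(311)); 149 (np.int64(304), np.int64(312)); 150 (np.int64(309), np.int64(312)); 151 (np.int64(308), np.int64(312)); 152 (np.int64(307), np.int64(311)); 153 (np.int64(303), np.int64(311)); 154 (np.int64(303), np.int64(312)); 155 (np.int64(302), np.int64(311)); 156 (np.int64(297), np.int64(311)); 157 (np.int64(297), np.int64(310)); 158 (np.int64(297), np.int64(309)); 159 (np.int64(299), np.int64(308)); 160 (np.int64(302), np.int64(307)); 161 None; 162 None; 163 None; 164 None; 165 None; 166 None; 167 None; 168 (np.int64(313), np.int64(313)); 169 (np.int64(312), np.int64(313)); 170 (np.int64(299), np.int64(313)); 171 (np.int64(299), np.int64(313)); 172 (np.int64(299), np.int64(312)); 173 (np.int64(299), np.int64(311)); 174 (np.int64(299), np.int64(309)); 175 (np.int64(301), np.int64(309)); 176 (np.int64(305), np.int64(308)); 177 None; 178 None; 179 None; 180 None; 181 None; 
-0.085 [[312.6, 171.3], [302.1, 167.4], [295.4, 174.2], [306.0, 178.4]]
-0.05 [[312.4, 161.9], [301.7, 157.9], [294.8, 164.7], [305.6, 168.9]]
-0.03 [[312.2, 156.3], [301.4, 152.3], [294.5, 159.1], [305.4, 163.2]]
0.03 [[311.8, 138.7], [300.6, 134.8], [293.4, 141.6], [304.7, 145.6]]
```

```bash
python3 -m pendant '[[[-0.01,0.03,0.025],[0,0,0],30],[[0,0.08,0],[0,0,0],30],[[0,0.08,0],[0,0,0],30],[[0,0,0],[0,0,0],30]]'
python3 -c "
from h import *
plan([.5757,-.160,.158],-.067)"

```

```text
clock: 20.72
position: [0.5797, -0.1611, 0.1614]
eef_rot: [-0.485, 0.481, -0.513, 0.52]
contact_force: [7.0, 3.2, 17.8]
gripper_width: 0.0359
clock 20.725 pos [ 0.5797 -0.1611  0.1614] w 0.0359 F [ 6.9641  3.2187 17.8038] j [-0.4666  0.5395  1.3692  0.0023  1.2222  1.1704]
 turn(10deg units) [-0.0613  0.0005  0.0127]
 shift cur tool axes(75mm units) [-0.0117  0.0452 -0.0543]  after-turn axes [-0.0116  0.0458 -0.0539] dist 0.005375166981067856
 tool axes now x,y,z: [[-0.067, -0.998, 0.002], [0.011, -0.003, -1.0], [0.998, -0.067, 0.011]]
```

```bash
python3 -m pendant '[[[0,-0.2,0],[0,0,0],30],[[0,0,0],[0,0,0],30],[[0,0,0],[0,0,0],30]]'
python3 - <<'E'
from h import *
CASE=(.588,-.1262,-.067)
a=snap("side","s7"); b=snap("top","t7") 
for c,x,k in marks("carton_orange_mid",("side",),minc=.3): print(c,x,k)
plan(np.r_[cw(CASE,(-.012,-.035,.084))[:2],.158],CASE[2])
im=cv2.resize(a[120:200,270:350],None,fx=7,fy=7,interpolation=cv2.INTER_CUBIC)
cv2.imwrite("pics/c7.png",im)
E
```

```text
clock: 21.1
position: [0.5763, -0.1607, 0.172]
eef_rot: [0.483, -0.483, 0.517, -0.516]
contact_force: [-0.3, 0.0, -1.6]
gripper_width: 0.0357
side [ 0.5737 -0.1586  0.1489] 0.78
clock 21.25 pos [ 0.5764 -0.1607  0.1721] w 0.0356 F [-0.2361 -0.3877 -1.4846] j [-0.4675  0.5289  1.3569 -0.0001  1.257   1.1703]
 turn(10deg units) [ 0.0067  0.0004 -0.0025]
 shift cur tool axes(75mm units) [-0.0026  0.1882 -0.0366]  after-turn axes [-0.0026  0.1881 -0.0369] dist 0.014380802784564998
 tool axes now x,y,z: [[-0.067, -0.998, -0.0], [-0.001, 0.001, -1.0], [0.998, -0.067, -0.001]]
```

View pics/c7.png

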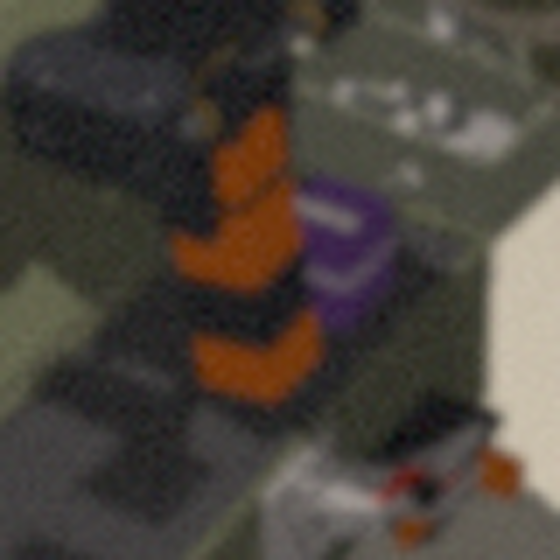

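View pics/t7.png

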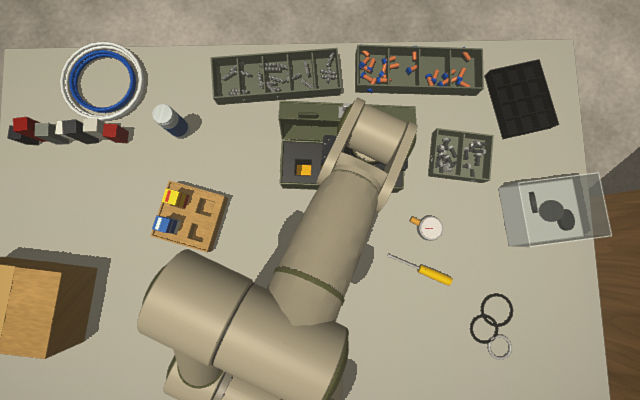

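```bash
cat > fit.py <<'E'
from h import *
from scipy.spatial import ConvexHull
def fitcarton(img,color,cam="side",zoff=-.0275,roi=None,verbose=1):
    """fit carton tilt about jaw axis & offset along tool z; compare orange(etc) pixels below the fingers."""
    hsv=cv2.cvtColor(img,cv2.COLOR_BGR2HSV)
    lo,hi=color; m=cv2.inRange(hsv,lo,hi)>0
    p,Q,s=pose(); ax=Q.as_matrix()
    return m,p,Q
E
python3 - <<'E'
from h import *
im=cv2.imread("pics/s7.png"); hsv=cv2.cvtColor(im,cv2.COLOR_BGR2HSV)
m=cv2.inRange(hsv,(3,120,70),(22,255,255)); m[:,:290]=0;m[:,322:]=0;m[:125]=0;m[180:]=0
from scipy.optimize import minimize
from scipy.spatial import ConvexHull
ys,xs=np.nonzero(m); P=np.c_[xs,ys]
# observed: silhouette lines. left edge & right edge of orange per row
rows={}
for y in np.unique(ys): q=xs[ys==y]; rows[y]=(q.min(),q.max())
print({int(k):(int(a),int(b)) for k,(a,b) in rows.items()})
p=np.array([.5764,-.1607,.1721]); Z=R.from_euler("z",-.067)
def verts(dx,dy,dz,t):
    # pivot at grasp point p+[0,0,.0187]; carton bottom at -.085-.0187 rel
    g=p+[0,0,.0187]; T=Z*R.from_euler("y",t)
    V=np.array([[a*.018,b*.018,c] for c in(-.1037,.0113) for a in(-1,1) for b in(-1,1)])+[dx,0,dz]
    return g+T.apply(V)+[0,dy,0]
for t in(0,.03,.06,.1,.14,.18):
    u=proj("side",verts(0,0,0,t)); print(t,u[:4].round(1).tolist(),u[4:].round(1).tolist())
E
```

```text
{135: (308, 308), 136: (306, 310), 137: (305, 310), 138: (305, 310), 139: (304, 310), 140: (302, 310), 141: (301, 310), 142: (301, 311), 143: (300, 310), 144: (300, 310), 145: (301, 311), 146: (301, 311), 147: (301, 311), 148: (301, 311), 149: (302, 311), 150: (302, 311), 151: (301, 311), 152: (301, 312), 153: (295, 312), 154: (294, 312), 155: (294, 312), 156: (295, 311), 157: (295, 310), 158: (295, 309), 159: (296, 308), 160: (299, 308), 161: (303, 306), 164: (313, 313), 165: (312, 314), 166: (312, 315), 167: (311, 315), 168: (298, 315), 169: (297, 315), 170: (297, 315), 171: (298, 315), 172: (298, 314), 173: (298, 313), 174: (298, 312), 175: (299, 311), 176: (303, 310), 177: (307, 309)}
0 [[312.0, 171.1], [305.3, 178.1], [301.5, 167.1], [294.7, 174.0]] [[311.0, 138.4], [303.9, 145.3], [299.9, 134.6], [292.6, 141.3]]
0.03 [[312.9, 171.3], [306.2, 178.3], [302.4, 167.6], [295.6, 174.5]] [[310.9, 138.2], [303.8, 145.1], [299.8, 134.7], [292.5, 141.4]]
0.06 [[313.8, 171.5], [307.1, 178.5], [303.3, 168.0], [296.5, 174.9]] [[310.8, 138.0], [303.7, 144.9], [299.7, 134.8], [292.4, 141.5]]
0.1 [[315.0, 171.6], [308.3, 178.7], [304.5, 168.6], [297.8, 175.5]] [[310.6, 137.8], [303.5, 144.6], [299.6, 135.0], [292.3, 141.7]]
0.14 [[316.2, 171.8], [309.5, 178.8], [305.7, 169.1], [299.0, 176.1]] [[310.5, 137.5], [303.3, 144.4], [299.5, 135.2], [292.2, 141.9]]
0.18 [[317.3, 171.8], [310.7, 178.9], [306.9, 169.6], [300.2, 176.6]] [[310.3, 137.3], [303.1, 144.1], [299.4, 135.4], [292.1, 142.1]]
```

```bash
python3 -m pendant '[[[0,0,0],[0.57,0,0],30],[[0,0,0],[0,0,0],30],[[0,0,0],[0,0,0],30]]'
python3 - <<'E'
from h import *
a=snap("side","s8")
plan([.5757,-.1603,.158],-.067,.1)
im=cv2.resize(a[120:200,270:350],None,fx=7,fy=7,interpolation=cv2.INTER_CUBIC)
cv2.imwrite("pics/c8.png",im)
hsv=cv2.cvtColor(a,cv2.COLOR_BGR2HSV)
m=cv2.inRange(hsv,(3,120,70),(22,255,255)); m[:,:290]=0;m[:,322:]=0;m[:125]=0;m[180:]=0
ys,xs=np.nonzero(m); print([(int(y),int(xs[ys==y].min()),int(xs[ys==y].max())) for y in np.unique(ys)])
p,_,_=pose(); Z=R.from_euler("z",-.067)
g=p+[-.0019,0,.0187]
V=np.array([[a*.018,b*.018,c] for c in(-.1037,.0113) for a in(-1,1) for b in(-1,1)])
print(proj("side",g+Z.apply(V)).round(1).tolist())
E
```

```text
clock: 21.62
position: [0.5767, -0.1609, 0.1728]
eef_rot: [-0.506, 0.459, -0.491, 0.541]
contact_force: [0.9, -0.4, -0.5]
gripper_width: 0.036
clock 21.675 pos [ 0.5769 -0.1609  0.1728] w 0.0357 F [ 0.6852 -0.3488 -1.9631] j [-0.4842  0.4793  1.437   0.0439  1.1358  1.1368]
 turn(10deg units) [ 0.0102  0.0005 -0.0002]
 shift cur tool axes(75mm units) [-0.0063  0.1942 -0.0351]  after-turn axes [-0.0063  0.1942 -0.0354] dist 0.014809052836834289
 tool axes now x,y,z: [[-0.067, -0.998, -0.0], [0.098, -0.007, -0.995], [0.993, -0.067, 0.098]]
[(137, 309, 311), (138, 308, 311), (139, 302, 311), (140, 302, 311), (141, 302, 311), (142, 302, 311), (143, 302, 311), (144, 301, 311), (145, 301, 311), (146, 301, 311), (147, 301, 311), (148, 301, 311), (149, 302, 311), (150, 302, 311), (151, 301, 311), (152, 301, 311), (153, 294, 311), (154, 294, 311), (155, 294, 311), (156, 294, 311), (157, 294, 310), (158, 295, 309), (159, 297, 307), (160, 300, 306), (161, 303, 305), (164, 312, 312), (165, 311, 312), (166, 310, 313), (167, 296, 313), (168, 295, 313), (169, 295, 313), (170, 295, 313), (171, 295, 312), (172, 295, 311), (173, 296, 310), (174, 297, 309), (175, 300, 308), (176, 303, 307), (177, 305, 305)]
[[312.4, 171.0], [305.8, 178.1], [301.9, 167.0], [295.2, 173.9], [311.5, 138.3], [304.4, 145.2], [300.4, 134.5], [293.1, 141.2]]
```

View pics/c8.png

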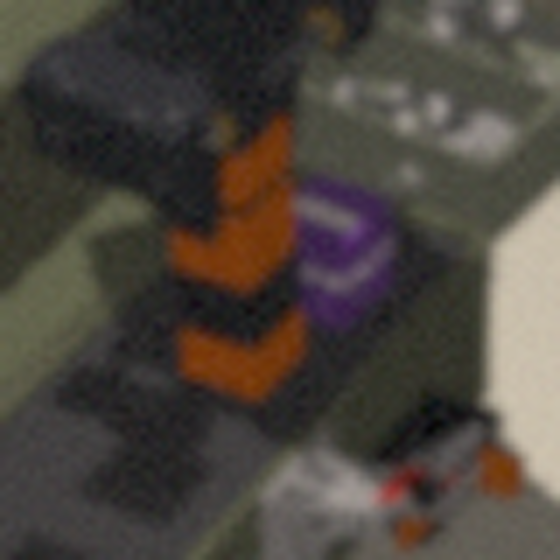

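```bash
python3 -m pendant '[[[0,0.08,-0.018],[0,0,0],30],[[0,0.08,-0.008],[0,0,0],30],[[0,0.08,-0.008],[0,0,0],30],[[0,0,0],[0,0,0],30]]'
```

```text
clock: 22.18
position: [0.5758, -0.1606, 0.154]
eef_rot: [-0.506, 0.458, -0.49, 0.541]
contact_force: [1.2, -0.6, -2.1]
gripper_width: 0.0357
```

```bash
python3 -m pendant '[[[0,0.2,-0.02],[0,0,0],30],[[0,0.2,-0.02],[0,0,0],30],[[0,0.2,-0.02],[0,0,0],30],[[0,0.12,-0.012],[0,0,0],30],[[0,0,0],[0,0,0],30]]'
```

```text
clock: 22.8
position: [0.5757, -0.1606, 0.0995]
eef_rot: [-0.506, 0.459, -0.491, 0.541]
contact_force: [1.9, -0.5, -1.0]
gripper_width: 0.0361
```

```bash
python3 -m pendant '[[[0,0.04,-0.004],[0,0,0],30],[[0,0.03,-0.003],[0,0,0],30],[[0,0,0],[0,0,0],30]]'
```

```text
clock: 23.18
position: [0.5759, -0.1607, 0.0951]
eef_rot: [-0.506, 0.458, -0.49, 0.541]
contact_force: [0.4, -0.5, -2.5]
gripper_width: 0.0359
```

```bash
python3 -m pendant '[[[0,0.03,-0.003],[0,0,0],30],[[0,0.02,-0.002],[0,0,0],30],[[0,0,0],[0,0,0],30]]'
```

```text
clock: 23.55
position: [0.5759, -0.1607, 0.0913]
eef_rot: [-0.506, 0.458, -0.49, 0.541]
contact_force: [-0.1, 0.2, -1.3]
gripper_width: 0.0359
```

```bash
python3 -m pendant '[[[0,0.03,-0.003],[0,0,0],30],[[0,0,0],[0,0,0],30]]'
```

```text
clock: 23.8
position: [0.5769, -0.1608, 0.0911]
eef_rot: [-0.507, 0.458, -0.489, 0.542]
contact_force: [-2.8, 3.0, 13.1]
gripper_width: 0.0358
```

```bash
python3 -m pendant '[[[0,0,0],[0,0,0],50],[[0,0,0],[0,0,0],50],[[0,-0.3,0.03],[0,0,0],50],[[0,-0.5,0.05],[0,-0.0,0],50],[[0,0,0],[-0.57,0,0],0],[[0,0,0],[0,0,0],0],[[0,0,0],[0,0,0],0],[[0,0,0],[0,0,0],0]]'
python3 - <<'E'
from h import *
plan([.5737,-.1603,.132],-.067)
E
```

```text
clock: 24.8
position: [0.5755, -0.1606, 0.1489]
eef_rot: [0.483, -0.483, 0.517, -0.516]
contact_force: [0.2, -0.6, 0.6]
gripper_width: 0.0117
clock 24.8 pos [ 0.5755 -0.1606  0.1489] w 0.0117 F [ 0.153  -0.5663  0.5994] j [-0.4682  0.549   1.3884  0.0004  1.2043  1.1694]
 turn(10deg units) [-0.0001 -0.0003 -0.0026]
 shift cur tool axes(75mm units) [-0.0029  0.2252 -0.0249]  after-turn axes [-0.003   0.2252 -0.0249] dist 0.016997838762392605
 tool axes now x,y,z: [[-0.067, -0.998, -0.0], [0.0, 0.0, -1.0], [0.998, -0.067, 0.0]]
```

```bash
python3 -m pendant '[[[0,0.2,-0.02],[0,0,0],0],[[0,0.07,0],[0,0,0],0],[[0,0.05,0],[0,0,0],0],[[0,0,0],[0,0,0],0]]'
```

```text
clock: 25.3
position: [0.5746, -0.1607, 0.1255]
eef_rot: [-0.483, 0.483, -0.516, 0.517]
contact_force: [1.1, 0.4, 2.8]
gripper_width: 0.0004
```

```bash
python3 -m pendant '[[[0,-0.6,0],[0,0,0],54],[[0,-0.7,0],[0,0,0],54]]'
python3 - <<'E'
from h import *
a=snap("side","s9"); b=snap("top","t9")
cv2.imwrite("pics/c9.png",np.hstack([cv2.resize(a[100:250,180:380],(400,300),interpolation=2),cv2.resize(b[150:300,100:300],(400,300),interpolation=2)]))
for l in["carton_blue_mid","carton_yellow_mid","delivery_tray"]:
    for c,x,k in marks(l): print(l,c,x,round(k,2))
plan([.511,.3172,.225],-.32)
E
```

```text
clock: 25.55
position: [0.5741, -0.1604, 0.2233]
eef_rot: [0.483, -0.483, 0.517, -0.516]
contact_force: [0.3, -0.6, 0.0]
gripper_width: 0.0181
carton_blue_mid top [0.4396 0.3395 0.0577] 0.67
carton_blue_mid side [ 0.4542 -0.1225  0.1195] 0.72
carton_blue_mid side [ 0.7006 -0.1354  0.2191] 0.56
carton_blue_mid side [0.4398 0.3384 0.062 ] 0.55
carton_yellow_mid top [0.5127 0.3179 0.0599] 0.68
carton_yellow_mid side [0.5094 0.3197 0.0606] 0.83
carton_yellow_mid side [ 0.6137 -0.4664  0.0034] 0.61
delivery_tray top [0.4613 0.289  0.0047] 0.78
delivery_tray side [ 0.4627  0.2973 -0.0012] 0.95
delivery_tray side [ 0.5732 -0.1571  0.0654] 0.53
clock 25.95 pos [ 0.574  -0.1605  0.2214] w 0.0504 F [ 0.1723 -0.0804 -0.5568] j [-0.469   0.4844  1.2948  0.      1.3648  1.1688]
 turn(10deg units) [ 0.0136  1.4495 -0.004 ]
 shift cur tool axes(75mm units) [-6.2984 -0.0384 -1.2654]  after-turn axes [-5.7812 -0.0475 -2.8014] dist 0.48182909907947746
 tool axes now x,y,z: [[-0.067, -0.998, -0.001], [-0.002, 0.001, -1.0], [0.998, -0.067, -0.002]]
```

View pics/c9.png

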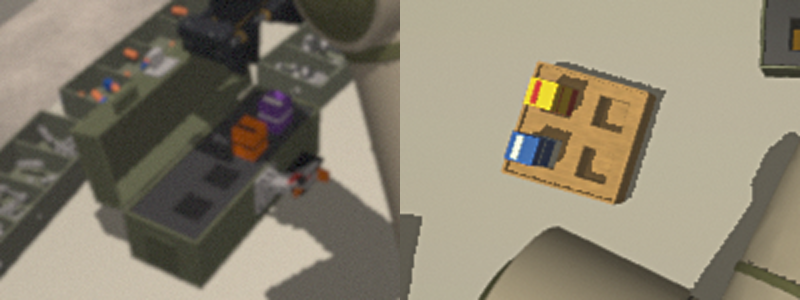

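```bash
python3 -m pendant '[[[-0.788,0,-0.158],[0,0,0],54],[[-0.788,0,-0.158],[0,0,0],54],[[-0.788,0,-0.158],[0,0,0],54],[[-0.788,0,-0.158],[0,0,0],54],[[-0.788,0,-0.158],[0,0,0],54],[[-0.788,0,-0.158],[0,0,0],54],[[-0.788,0,-0.158],[0,0,0],54],[[-0.788,0,-0.158],[0,0.725,0],54],[[0,0,0],[0,0.725,0],54],[[0,0,0],[0,0,0],54]]' 25
python3 - <<'E'
from h import *
eyes.grab_frame("side")
for c,x,k in marks("carton_yellow_mid",("side",)): print(c,x,k)
plan([.511,.3178,.089],-.32)
E
```

```text
clock: 27.2
position: [0.5111, 0.3177, 0.2218]
eef_rot: [0.414, -0.415, 0.573, -0.573]
contact_force: [-0.3, 0.7, -0.2]
gripper_width: 0.0539
side [0.5113 0.3174 0.0601] 0.98
clock 27.3 pos [0.5115 0.3169 0.2224] w 0.0542 F [0.6515 0.0705 0.2492] j [ 0.3602  0.4958  1.2749 -0.      1.3719  2.2491]
 turn(10deg units) [0.004  0.0107 0.0034]
 shift cur tool axes(75mm units) [-0.0099  1.778  -0.0091]  after-turn axes [-0.0088  1.778  -0.0104] dist 0.1333542453791017
 tool axes now x,y,z: [[-0.313, -0.95, 0.001], [-0.001, -0.0, -1.0], [0.95, -0.313, -0.001]]
```

```bash
python3 -m pendant '[[[0,0.6,0],[0,0,0],54],[[0,0.6,0],[0,0,0],54],[[0,0.45,0],[0,0,0],54],[[0,0.11,0],[0,0,0],54],[[0,0,0],[0,0,0],54]]' 25
python3 -m pendant '[[[0,0,0],[0,0,0],30],[[0,0,0],[0,0,0],30],[[0,0,0],[0,0,0],30],[[0,-0.4,0],[0,0,0],30],[[0,-0.7,0],[0,0,0],30],[[0,-0.7,0],[0,0,0],30],[[0,0,0],[0,0,0],30]]'
python3 - <<'E'
from h import *
CASE=(.588,-.1262,-.067)
plan(np.r_[cw(CASE,(-.0115,.035,.084))[:2],.224],CASE[2])
E
```

```text
clock: 27.92
position: [0.5119, 0.3172, 0.0915]
eef_rot: [-0.414, 0.414, -0.573, 0.573]
contact_force: [0.0, -0.2, -0.2]
gripper_width: 0.054
clock: 28.8
position: [0.5126, 0.318, 0.23]
eef_rot: [-0.417, 0.411, -0.573, 0.574]
contact_force: [0.3, 0.0, -1.9]
gripper_width: 0.0361
clock 28.8 pos [0.5126 0.318  0.23  ] w 0.0361 F [ 0.345   0.0355 -1.8737] j [0.3612 0.4893 1.2649 0.0001 1.3796 2.2518]
 turn(10deg units) [-0.0376 -1.4483 -0.0239]
 shift cur tool axes(75mm units) [4.8937 0.0706 2.5505]  after-turn axes [5.3758 0.0796 1.2462] dist 0.41391637342284254
 tool axes now x,y,z: [[-0.314, -0.949, -0.005], [0.007, 0.003, -1.0], [0.949, -0.314, 0.006]]
```

```bash
python3 -m pendant '[[[0.699,0,0.364],[0,0,0],30],[[0.699,0,0.364],[0,0,0],30],[[0.699,0,0.364],[0,0,0],30],[[0.699,0,0.364],[0,0,0],30],[[0.699,0,0.364],[0,0,0],30],[[0.699,0,0.364],[0,0,0],30],[[0.699,0,0.364],[0,-0.725,0],30],[[0,0.25,0],[0,-0.725,0],30],[[0,0.25,0],[0,0,0],30],[[0,0,0],[0,0,0],30]]'
cat > chk.py <<'E'
from h import *
import sys
def chk(name,hsvr,py,tilt=0):
    CASE=(.588,-.1262,-.067)
    a=snap("side",name)
    tgt=cw(CASE,(-.0115,py,.158)); plan(tgt,CASE[2],tilt)
    p,Q,_=pose(); g=p-Q.apply([0,.0187,0]); Z=R.from_euler("z",-.067)
    V=np.array([[a*.018,b*.018,c] for c in(-.1037,.0113) for a in(-1,1) for b in(-1,1)])
    for t in(0,.05,.1): 
        u=proj("side",g+(Z*R.from_euler("y",t)).apply(V)); print(" pred tilt",t,u.round(1).tolist())
    u=proj("side",g+Z.apply(V))
    m=cv2.inRange(cv2.cvtColor(a,cv2.COLOR_BGR2HSV),hsvr[0],hsvr[1])
    x0,y0=(u.min(0)-8).astype(int); x1,y1=(u.max(0)+8).astype(int)
    mm=np.zeros_like(m); mm[y0:y1,x0:x1]=m[y0:y1,x0:x1]
    ys,xs=np.nonzero(mm); print([(int(y),int(xs[ys==y].min()),int(xs[ys==y].max())) for y in np.unique(ys)])
    im=cv2.resize(a[y0-20:y1+20,x0-30:x1+30],None,fx=7,fy=7,interpolation=cv2.INTER_CUBIC); cv2.imwrite(f"pics/{name}c.png",im)
E
python3 - <<'E'
from chk import *
chk("s10",((20,120,70),(40,255,255)),.035)
for c,x,k in marks("carton_yellow_mid",("side",)): print(c,x,k)
E
```

```text
clock: 30.05
position: [0.5764, -0.0907, 0.186]
eef_rot: [0.482, -0.484, 0.518, -0.515]
contact_force: [-0.2, 0.8, -0.4]
gripper_width: 0.0359
clock 30.1 pos [ 0.577  -0.0908  0.1874] w 0.036 F [ 0.0726 -0.2434 -0.7439] j [-0.3565  0.4849  1.3848  0.      1.2741  1.2812]
 turn(10deg units) [ 0.0124  0.0001 -0.0039]
 shift cur tool axes(75mm units) [-0.0051  0.392   0.0254]  after-turn axes [-0.0054  0.392   0.0246] dist 0.029463240198066374
 tool axes now x,y,z: [[-0.067, -0.998, -0.001], [-0.002, 0.001, -1.0], [0.998, -0.067, -0.002]]
 pred tilt 0 [[299.8, 181.3], [292.6, 188.8], [289.0, 177.0], [281.7, 184.4], [298.0, 147.8], [290.3, 155.2], [286.5, 143.6], [278.6, 150.8]]
 pred tilt 0.05 [[301.4, 181.6], [294.2, 189.2], [290.6, 177.8], [283.3, 185.2], [297.8, 147.4], [290.1, 154.8], [286.3, 143.8], [278.4, 151.0]]
 pred tilt 0.1 [[302.9, 181.9], [295.8, 189.5], [292.1, 178.6], [284.9, 186.0], [297.6, 147.1], [289.8, 154.5], [286.2, 144.0], [278.3, 151.3]]
[(144, 284, 284), (145, 284, 285), (147, 286, 294), (148, 291, 297), (149, 290, 297), (150, 290, 298), (151, 291, 299), (152, 293, 299), (153, 294, 299), (154, 287, 299), (155, 287, 299), (156, 287, 298), (157, 287, 297), (158, 287, 296), (159, 287, 299), (160, 287, 299), (161, 288, 299), (162, 292, 299), (163, 294, 300), (164, 281, 299), (165, 281, 299), (166, 281, 299), (167, 281, 299), (168, 281, 298), (169, 281, 297), (170, 283, 296), (171, 285, 295), (172, 288, 294), (173, 290, 293), (178, 299, 299), (179, 298, 300), (180, 283, 301), (181, 283, 301), (182, 282, 300), (183, 282, 300), (184, 283, 299), (185, 283, 298), (186, 284, 298), (187, 285, 297), (188, 287, 296), (189, 290, 295), (190, 293, 294)]
side [ 0.5728 -0.0899  0.1532] 0.74
```

View pics/s10c.png

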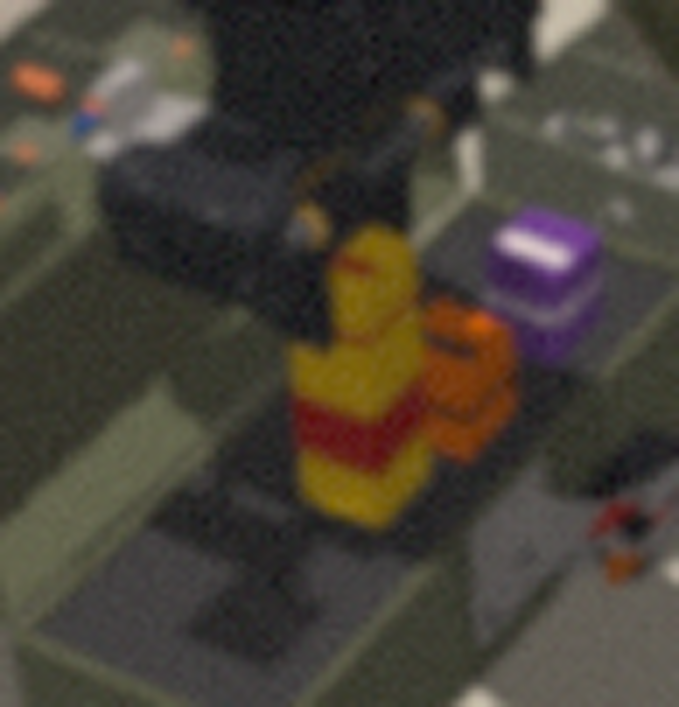

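```bash
python3 -m pendant '[[[-0.005,0.15,0.055],[0,0,0],30],[[0,0.07,0],[0,0,0],30],[[0,0.06,0],[0,0,0],30],[[0,0.05,0],[0,0,0],30],[[0,0,0],[0,0,0],30]]'
```

```text
clock: 30.78
position: [0.5815, -0.0909, 0.1634]
eef_rot: [0.483, -0.483, 0.517, -0.516]
contact_force: [0.6, -0.1, -0.5]
gripper_width: 0.0359
```

```bash
python3 -m pendant '[[[0,0.06,0],[0,0,0],30],[[0,0.06,0],[0,0,0],30],[[0,0,0],[0,0,0],30]]'
```

```text
clock: 31.15
position: [0.5814, -0.0908, 0.1541]
eef_rot: [0.483, -0.483, 0.517, -0.516]
contact_force: [-0.4, -0.4, -1.9]
gripper_width: 0.0358
```

In the pocket without contact; down the rest.

```bash
python3 -m pendant '[[[0,0.2,0],[0,0,0],30],[[0,0.2,0],[0,0,0],30],[[0,0.2,0],[0,0,0],30],[[0,0.12,0],[0,0,0],30],[[0,0.03,0],[0,0,0],30],[[0,0,0],[0,0,0],30]]'
```

```text
clock: 31.9
position: [0.5817, -0.091, 0.0986]
eef_rot: [-0.483, 0.483, -0.516, 0.517]
contact_force: [-0.1, 0.4, -1.8]
gripper_width: 0.036
```

```bash
python3 -m pendant '[[[0,0.04,0],[0,0,0],30],[[0,0,0],[0,0,0],30]]'; python3 -m pendant '[[[0,0.03,0],[0,0,0],30],[[0,0,0],[0,0,0],30]]'
```

```text
clock: 32.15
position: [0.5827, -0.0916, 0.0978]
eef_rot: [-0.484, 0.483, -0.515, 0.518]
contact_force: [-2.9, -0.8, 13.0]
gripper_width: 0.0359
clock: 32.4
position: [0.5837, -0.0918, 0.0975]
eef_rot: [-0.484, 0.482, -0.514, 0.519]
contact_force: [-3.6, 0.4, 24.3]
gripper_width: 0.036
```

```bash
python3 -m pendant '[[[0,0,0],[0,0,0],50],[[0,0,0],[0,0,0],50],[[0,-0.3,0],[0,0,0],50],[[0,-0.7,0],[0,0,0],50],[[0,-0.7,0],[0,0,0],50],[[0,0,0],[0,0,0],54]]'
python3 - <<'E'
from h import *
a=snap("side","s11")
cv2.imwrite("pics/c11.png",cv2.resize(a[100:250,180:380],(800,600),interpolation=2))
eyes.grab_frame("top")
for l in["carton_blue_mid","carton_yellow_mid","delivery_tray"]:
    for c,x,k in marks(l): print(l,c,x,round(k,2))
plan([.4405,.3395,.225],-.32)
E
```

```text
clock: 33.15
position: [0.5829, -0.0913, 0.2243]
eef_rot: [-0.484, 0.482, -0.514, 0.519]
contact_force: [0.7, 0.4, -0.5]
gripper_width: 0.054
carton_blue_mid top [0.4191 0.3331 0.0607] 0.9
carton_blue_mid top [ 0.5888 -0.1283  0.002 ] 0.41
carton_blue_mid side [0.4201 0.337  0.0607] 0.66
carton_blue_mid side [ 0.4386  0.2956 -0.0001] 0.51
carton_yellow_mid top [ 0.5661 -0.2295  0.0664] 0.42
carton_yellow_mid side [ 0.5784 -0.0913  0.0646] 0.72
delivery_tray top [0.4362 0.2886 0.0036] 0.82
delivery_tray side [0.4421 0.2929 0.0007] 0.55
clock 33.55 pos [ 0.5814 -0.0908  0.2196] w 0.0539 F [-0.3861  0.4103  0.4982] j [-0.354   0.4681  1.3245  0.      1.3507  1.2838]
 turn(10deg units) [ 0.0093  1.45   -0.0016]
 shift cur tool axes(75mm units) [-5.5993 -0.0652 -2.2577]  after-turn axes [-4.8557 -0.0715 -3.5876] dist 0.45282720905907736
 tool axes now x,y,z: [[-0.067, -0.998, -0.0], [-0.002, 0.001, -1.0], [0.998, -0.067, -0.002]]
```

View pics/c11.png

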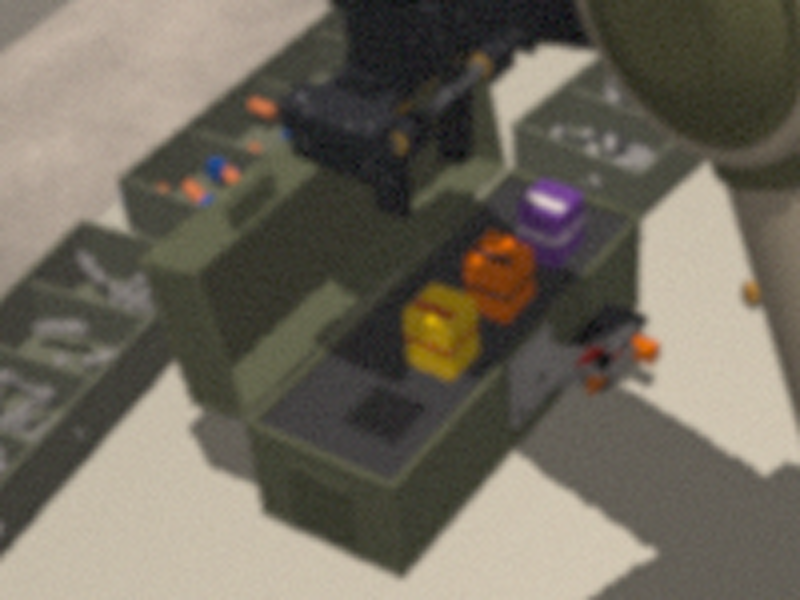

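```bash
python3 - <<'E'
from h import *
b=snap("top","t12")
for x in eyes.masks_of("top","delivery_tray")[:1]:
    m=x["mask"].astype(np.uint8); print(m.sum(),cv2.minAreaRect(np.argwhere(m)[:,::-1].astype(np.float32)))
cv2.imwrite("pics/c12.png",cv2.resize(b[150:280,110:280],None,fx=4.5,fy=4.5,interpolation=cv2.INTER_CUBIC))
E
```

```text
(no output)
```

View pics/c12.png

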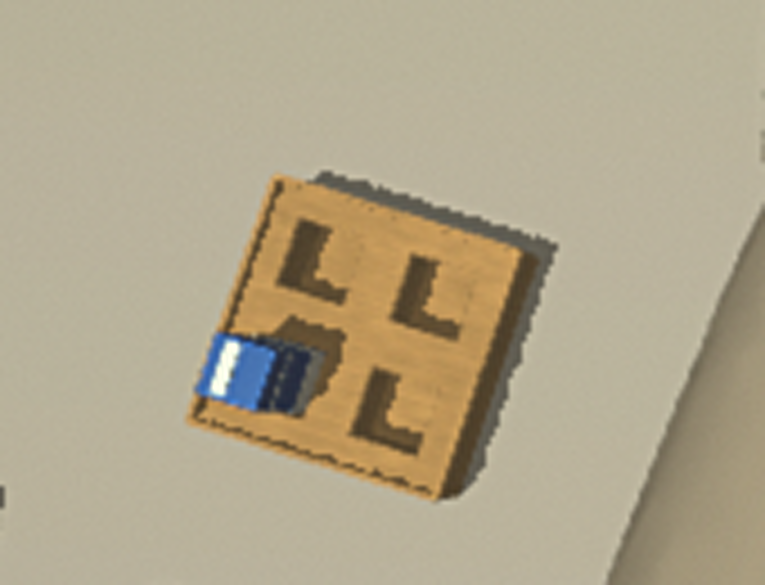

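```bash
python3 - <<'E'
from h import *
def unproj(c,uv,z):
    k=cal(c); M=k["camera_from_world"]; Rm=M[:3,:3]; o=-Rm.T@M[:3,3]
    out=[]
    for u,v in uv:
        d=Rm.T@np.array([(u-k["cx"])/k["fx"],(v-k["cy"])/k["fy"],1]); out.append(o+d*(z-o[2])/d[2])
    return np.array(out)
q=np.array([(275,177),(525,250),(437,498),(190,420)])/4.5+[110,150]-.5
w=unproj("top",q,.052); print(w)
print(w.mean(0)); 
for a,b in((0,1),(3,2)): d=w[b]-w[a]; print(np.linalg.norm(d),np.arctan2(d[0],-d[1]))   # -y dir
for a,b in((3,0),(2,1)): d=w[b]-w[a]; print(np.linalg.norm(d),np.arctan2(d[1],d[0]))
# blue carton top face corners
q=np.array([(213,333),(278,345),(262,412),(197,393)])/4.5+[110,150]-.5
w=unproj("top",q,.119); print(w, w.mean(0))
E
```

```text
[[0.5393 0.339  0.052 ]
 [0.491  0.1891 0.052 ]
 [0.3448 0.2415 0.052 ]
 [0.395  0.3874 0.052 ]]
[0.4425 0.2893 0.052 ]
0.1575306292166259 -0.3117544949525779
0.15429518149952223 -0.3314737227132373
0.1521913708611449 -0.32325930701615463
0.1553047185313756 -0.3440600979429574
[[0.4426 0.3487 0.119 ]
 [0.4349 0.3125 0.119 ]
 [0.3978 0.3209 0.119 ]
 [0.4094 0.357  0.119 ]] [0.4212 0.3348 0.119 ]
```

```bash
python3 - <<'E'
from h import *
plan([.4205,.335,.225],-.29)
E
```

```text
clock 33.65 pos [ 0.5815 -0.0909  0.2201] w 0.054 F [-0.3192  0.0786 -0.147 ] j [-0.354   0.4677  1.324  -0.      1.3508  1.2838]
 turn(10deg units) [ 0.0049  1.2781 -0.0008]
 shift cur tool axes(75mm units) [-5.5222 -0.0622 -2.5215]  after-turn axes [-4.8276 -0.0657 -3.6806] dist 0.45532364458378083
 tool axes now x,y,z: [[-0.067, -0.998, -0.0], [-0.001, 0.0, -1.0], [0.998, -0.067, -0.001]]
```

```bash
python3 -m pendant '[[[-0.69,0,-0.315],[0,0,0],54],[[-0.69,0,-0.315],[0,0,0],54],[[-0.69,0,-0.315],[0,0,0],54],[[-0.69,0,-0.315],[0,0,0],54],[[-0.69,0,-0.315],[0,0,0],54],[[-0.69,0,-0.315],[0,0,0],54],[[-0.69,0,-0.315],[0,0,0],54],[[-0.69,0,-0.315],[0,0.64,0],54],[[0,0,0],[0,0.64,0],54],[[0,0,0],[0,0,0],54]]' 25
python3 - <<'E'
from h import *
eyes.grab_frame("side")
for c,x,k in marks("carton_blue_mid",("side",)): print(c,x,k)
plan([.4205,.335,.089],-.29)
E
```

```text
clock: 34.9
position: [0.4204, 0.3351, 0.2204]
eef_rot: [-0.423, 0.423, -0.567, 0.567]
contact_force: [-0.9, -0.7, 1.1]
gripper_width: 0.054
side [0.4179 0.3368 0.0604] 0.56
clock 35.0 pos [0.4209 0.3344 0.2205] w 0.0539 F [-0.7565  0.5019  0.437 ] j [ 0.4533  0.3549  1.4882 -0.      1.2987  2.3129]
 turn(10deg units) [0.0006 0.007  0.0007]
 shift cur tool axes(75mm units) [-0.0064  1.7536 -0.0071]  after-turn axes [-0.0062  1.7536 -0.0073] dist 0.1315186742724757
 tool axes now x,y,z: [[-0.285, -0.959, 0.0], [-0.0, -0.0, -1.0], [0.959, -0.285, -0.0]]
```

```bash
python3 -m pendant '[[[0,0.6,-0.01],[0,0,0],54],[[0,0.6,0],[0,0,0],54],[[0,0.45,0],[0,0,0],54],[[0,0.09,0],[0,0,0],54],[[0,0,0],[0,0,0],54]]' 25
python3 -m pendant '[[[0,0,0],[0,0,0],30],[[0,0,0],[0,0,0],30],[[0,0,0],[0,0,0],30],[[0,-0.3,0],[0,0,0],30],[[0,-0.7,0],[0,0,0],30],[[0,-0.8,0],[0,0,0],30],[[0,0,0],[0,0,0],30],[[0,0,0],[0,0,0],30]]'
python3 - <<'E'
from h import *
CASE=(.588,-.1262,-.067)
plan(np.r_[cw(CASE,(-.0115,.105,.084))[:2],.224],CASE[2])
E
```

```text
clock: 35.62
position: [0.4206, 0.3349, 0.0909]
eef_rot: [-0.423, 0.422, -0.567, 0.567]
contact_force: [-0.9, 0.4, 0.8]
gripper_width: 0.054
clock: 36.62
position: [0.4194, 0.3348, 0.224]
eef_rot: [0.422, -0.423, 0.567, -0.567]
contact_force: [-0.3, -0.2, -0.5]
gripper_width: 0.036
clock 36.625 pos [0.4194 0.3348 0.224 ] w 0.036 F [-0.3405 -0.1724 -0.5299] j [ 0.4552  0.351   1.4844 -0.      1.3081  2.3162]
 turn(10deg units) [ 0.0089 -1.2794  0.0067]
 shift cur tool axes(75mm units) [ 3.9143 -0.0003  3.4532]  after-turn axes [ 4.5818 -0.0007  2.5007] dist 0.39148421968203784
 tool axes now x,y,z: [[-0.286, -0.958, 0.001], [-0.002, -0.001, -1.0], [0.958, -0.286, -0.001]]
```

```bash
python3 -m pendant '[[[0.559,0,0.493],[0,0,0],30],[[0.559,0,0.493],[0,0,0],30],[[0.559,0,0.493],[0,0,0],30],[[0.559,0,0.493],[0,0,0],30],[[0.559,0,0.493],[0,0,0],30],[[0.559,0,0.493],[0,0,0],30],[[0.559,0,0.493],[0,-0.64,0],30],[[0,0.25,0],[0,-0.64,0],30],[[0,0.2,0],[0,0,0],30],[[0,0,0],[0,0,0],30]]'
python3 - <<'E'
from chk import *
chk("s13",((95,100,50),(130,255,255)),.105)
for c,x,k in marks("carton_blue_mid",("side",)): print(c,x,k)
E
```

```text
clock: 37.88
position: [0.583, -0.0195, 0.1893]
eef_rot: [0.482, -0.483, 0.518, -0.516]
contact_force: [-0.3, -0.8, -1.0]
gripper_width: 0.0358
clock 37.925 pos [ 0.5835 -0.0196  0.1906] w 0.0362 F [ 0.4416  0.3139 -1.1246] j [-0.2341  0.4813  1.3817  0.      1.2804  1.4044]
 turn(10deg units) [ 0.0101 -0.0039 -0.0018]
 shift cur tool axes(75mm units) [0.0146 0.435  0.0021]  after-turn axes [0.0145 0.435  0.0014] dist 0.03264266022883838
 tool axes now x,y,z: [[-0.068, -0.998, -0.0], [-0.002, 0.0, -1.0], [0.998, -0.068, -0.002]]
 pred tilt 0 [[284.6, 195.5], [276.9, 203.6], [273.6, 190.9], [265.7, 198.8], [281.6, 161.5], [273.2, 169.6], [269.8, 157.0], [261.3, 164.8]]
 pred tilt 0.05 [[286.2, 195.9], [278.5, 204.0], [275.2, 191.7], [267.3, 199.7], [281.4, 161.2], [273.0, 169.2], [269.7, 157.2], [261.1, 165.1]]
 pred tilt 0.1 [[287.8, 196.2], [280.0, 204.3], [276.8, 192.5], [268.9, 200.5], [281.2, 160.8], [272.8, 168.8], [269.5, 157.5], [261.0, 165.3]]
[(160, 276, 277), (161, 275, 279), (162, 274, 281), (163, 273, 282), (164, 274, 282), (165, 276, 282), (166, 277, 282), (167, 277, 282), (168, 270, 282), (169, 270, 281), (170, 270, 281), (171, 270, 279), (172, 270, 279), (173, 271, 277), (174, 271, 282), (175, 272, 282), (176, 278, 282), (177, 278, 282), (178, 270, 282), (179, 264, 282), (180, 265, 282), (181, 265, 282), (182, 265, 281), (183, 266, 280), (184, 268, 279), (185, 270, 278), (186, 272, 277), (187, 274, 276), (193, 284, 284), (194, 282, 285), (195, 266, 285), (196, 266, 285), (197, 266, 285), (198, 266, 284), (199, 266, 283), (200, 268, 282), (201, 269, 281), (202, 270, 280), (203, 273, 279), (204, 275, 278), (205, 277, 277)]
side [ 0.5812 -0.0181  0.1584] 0.98
```

View pics/s13c.png

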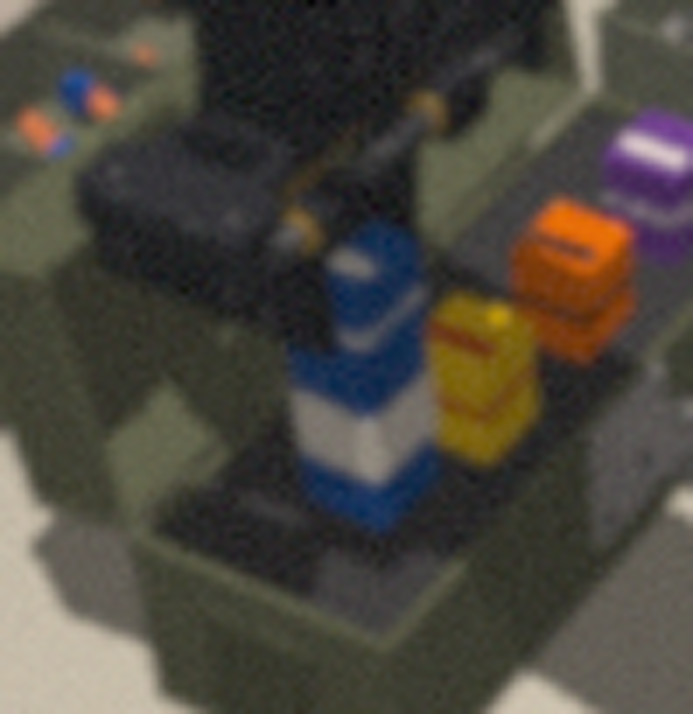

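```bash
python3 -m pendant '[[[0.013,0.2,0.012],[0,0,0],30],[[0,0.1,0],[0,0,0],30],[[0,0.07,0],[0,0,0],30],[[0,0.07,0],[0,0,0],30],[[0,0,0],[0,0,0],30]]'
```

```text
clock: 38.6
position: [0.5847, -0.0213, 0.158]
eef_rot: [0.483, -0.483, 0.517, -0.516]
contact_force: [-0.3, -0.3, -1.2]
gripper_width: 0.0359
```

```bash
python3 -m pendant '[[[0,0.07,0],[0,0,0],30],[[0,0.07,0],[0,0,0],30],[[0,0,0],[0,0,0],30]]';python3 -m pendant '[[[0,0.2,0],[0,0,0],30],[[0,0.2,0],[0,0,0],30],[[0,0.18,0],[0,0,0],30],[[0,0.06,0],[0,0,0],30],[[0,0.02,0],[0,0,0],30],[[0,0,0],[0,0,0],30]]'
```

```text
clock: 38.98
position: [0.5846, -0.0213, 0.1473]
eef_rot: [0.483, -0.483, 0.517, -0.516]
contact_force: [0.1, 1.1, -0.9]
gripper_width: 0.0358
clock: 39.72
position: [0.585, -0.0213, 0.0987]
eef_rot: [-0.483, 0.483, -0.516, 0.517]
contact_force: [0.1, 0.3, -1.5]
gripper_width: 0.0363
```

```bash
python3 -m pendant '[[[0,0.04,0],[0,0,0],30],[[0,0,0],[0,0,0],30]]'; python3 -m pendant '[[[0,0.03,0],[0,0,0],30],[[0,0,0],[0,0,0],30]]'
```

```text
clock: 39.98
position: [0.5856, -0.0212, 0.097]
eef_rot: [-0.484, 0.482, -0.516, 0.517]
contact_force: [-1.5, 1.0, 8.4]
gripper_width: 0.0361
clock: 40.22
position: [0.5866, -0.0214, 0.0968]
eef_rot: [-0.484, 0.482, -0.515, 0.518]
contact_force: [-3.9, 2.1, 21.1]
gripper_width: 0.036
```

```bash
python3 -m pendant '[[[0,0,0],[0,0,0],50],[[0,0,0],[0,0,0],50],[[0,-0.3,0],[0,0,0],50],[[0,-0.7,0],[0,0,0],50],[[0,-0.7,0],[0,0,0],50],[[0,-0.6,0],[0,0,0],0],[[0.042,0,0.535],[0,0,0],0],[[0.042,0,0.535],[0,0,0],0],[[0.042,0,0.535],[0,0,0],0],[[0,0,0],[0,0,0],0]]'
python3 - <<'E'
from h import *
CASE=(.588,-.1262,-.067)
a=snap("side","s14"); b=snap("top","t14")
cv2.imwrite("pics/c14.png",np.hstack([cv2.resize(a[80:230,180:380],(400,300),interpolation=2),cv2.resize(b[80:230,240:440],(400,300),interpolation=2)]))
for l in["keeper","lift_lip","lever_end","bail_bar"]:
    for c,x,k in marks(l): print(l,c,x,round(k,2))
plan(cw(CASE,(.110,.095,.214)),CASE[2])
E
```

```text
clock: 41.48
position: [0.7055, -0.0393, 0.2625]
eef_rot: [0.482, -0.484, 0.517, -0.516]
contact_force: [0.7, 0.0, -0.8]
gripper_width: 0.002
keeper top [ 0.702  -0.1358  0.2203] 0.85
keeper top [ 0.5883 -0.1272  0.0018] 0.73
keeper side [ 0.7023 -0.1355  0.2182] 0.84
lift_lip side [ 0.685  -0.0386  0.2208] 0.96
lever_end top [ 0.4572 -0.12    0.108 ] 0.93
lever_end side [ 0.4565 -0.1169  0.103 ] 0.65
bail_bar top [ 0.5814 -0.0902  0.0659] 0.63
bail_bar top [ 0.458  -0.1135  0.1256] 0.5
bail_bar side [ 0.4514 -0.1208  0.1185] 0.56
clock 41.975 pos [ 0.704  -0.0387  0.2661] w 0.0005 F [-0.6184 -0.7085  0.0043] j [-0.2206  0.7403  0.7612  0.      1.6397  1.4171]
 turn(10deg units) [-0.0027  0.0007  0.0002]
 shift cur tool axes(75mm units) [0.001  0.6945 0.0012]  after-turn axes [0.0011 0.6945 0.0016] dist 0.052086072168030295
 tool axes now x,y,z: [[-0.067, -0.998, 0.0], [0.0, -0.0, -1.0], [0.998, -0.067, 0.0]]
```

View pics/c14.png

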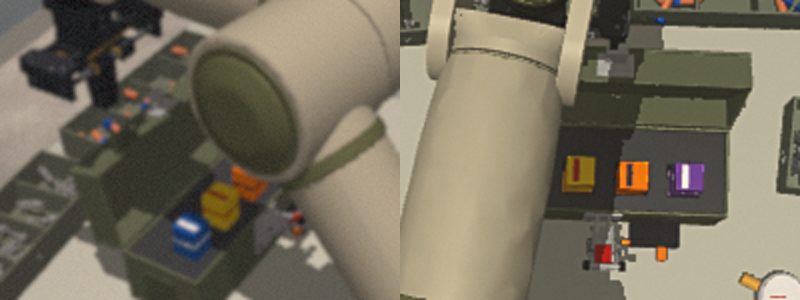

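```bash
python3 -m pendant '[[[0,0.4,0],[0,0,0],0],[[0,0.28,0],[0,0,0],0],[[0,0,0],[0,0,0],0]]'
python3 - <<'E'
import numpy as np
prev=np.array([110,214])
for t in [1.757,1.6,1.45,1.3,1.15,1.0,.9]:
    c,s=np.cos(t),np.sin(t); M=np.array([-130*c+9*s,130*s+9*c])
    T=np.array([60+M[0]+9,90+M[1]]); d=(T-prev)/75; print(t,T.round(1),"dz_tool",d[0].round(3),"dy_tool",-d[1].round(3)); prev=T
print()
for t in [.9,.75,.6,.45,.3,.15,0]:
    c,s=np.cos(t),np.sin(t); M=np.array([-108*c+48*s,108*s+48*c])
    T=np.array([60+M[0]+9*(t>.2),90+M[1]]); d=(T-prev)/75; print(t,T.round(1),"dz_tool",d[0].round(3),"dy_tool",-d[1].round(3)); prev=T
E
```

```text
clock: 42.35
position: [0.7036, -0.0387, 0.2132]
eef_rot: [0.482, -0.484, 0.517, -0.516]
contact_force: [0.1, 0.2, 0.7]
gripper_width: 0.0
1.757 [101.9 216.1] dz_tool -0.108 dy_tool -0.028
1.6 [ 81.8 219.7] dz_tool -0.268 dy_tool -0.048
1.45 [ 62.3 220.1] dz_tool -0.26 dy_tool -0.006
1.3 [ 42.9 217.7] dz_tool -0.258 dy_tool 0.033
1.15 [ 24.1 212.3] dz_tool -0.25 dy_tool 0.071
1.0 [  6.3 204.3] dz_tool -0.237 dy_tool 0.108
0.9 [ -4.8 197.4] dz_tool -0.148 dy_tool 0.091

0.9 [ 39.5 204.4] dz_tool 0.59 dy_tool -0.093
0.75 [ 22.7 198.7] dz_tool -0.224 dy_tool 0.076
0.6 [  7.  190.6] dz_tool -0.21 dy_tool 0.109
0.45 [ -7.4 180.2] dz_tool -0.191 dy_tool 0.139
0.3 [-20.  167.8] dz_tool -0.168 dy_tool 0.166
0.15 [-39.6 153.6] dz_tool -0.262 dy_tool 0.189
0 [-48. 138.] dz_tool -0.112 dy_tool 0.208
```

```bash
python3 -m pendant '[[[0,-0.028,-0.11],[0,0,0],0],[[0,-0.024,-0.134],[0,0,0],0],[[0,-0.024,-0.134],[0,0,0],0],[[0,-0.003,-0.13],[0,0,0],0],[[0,-0.003,-0.13],[0,0,0],0],[[0,0.016,-0.129],[0,0,0],0],[[0,0.016,-0.129],[0,0,0],0],[[0,0,0],[0,0,0],0]]'
python3 - <<'E'
from h import *
a=snap("side","s15"); b=snap("top","t15")
cv2.imwrite("pics/c15.png",np.hstack([cv2.resize(a[80:230,180:380],(400,300),interpolation=2),cv2.resize(b[80:230,240:440],(400,300),interpolation=2)]))
for l in["keeper","lift_lip"]:
    for c,x,k in marks(l): print(l,c,x,round(k,2))
E
```

```text
clock: 43.35
position: [0.637, -0.0343, 0.22]
eef_rot: [-0.483, 0.483, -0.516, 0.517]
contact_force: [-0.7, 0.1, 0.3]
gripper_width: 0.0003
keeper top [ 0.6399 -0.1307  0.2258] 0.93
keeper side [ 0.6406 -0.1276  0.2259] 0.87
lift_lip side [ 0.6257 -0.0349  0.2192] 0.93
```

View pics/c15.png

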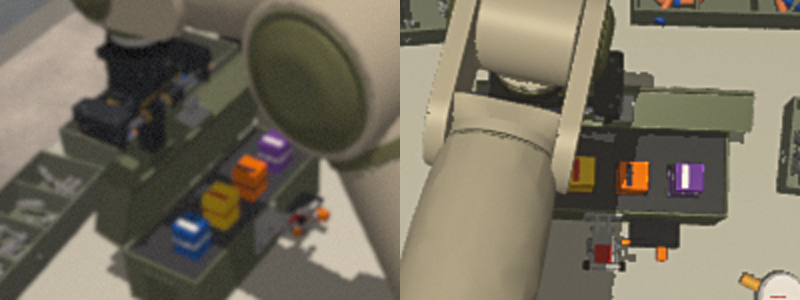

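```bash
python3 -m pendant '[[[0,0.036,-0.125],[0,0,0],0],[[0,0.036,-0.125],[0,0,0],0],[[0,0.054,-0.12],[0,0,0],0],[[0,0.054,-0.12],[0,0,0],0],[[0,0.046,-0.075],[0,0,0],0],[[0,0.046,-0.075],[0,0,0],0],[[0,0,0],[0,0,0],0]]'
python3 - <<'E'
from h import *
a=snap("side","s16"); b=snap("top","t16")
cv2.imwrite("pics/c16.png",np.hstack([cv2.resize(a[80:230,180:380],(400,300),interpolation=2),cv2.resize(b[80:230,240:440],(400,300),interpolation=2)]))
for l in["keeper","lift_lip"]:
    for c,x,k in marks(l): print(l,c,x,round(k,2))
CASE=(.588,-.1262,-.067)
p,_,_=pose(); d=p-cw(CASE,(0,0,0)); print("case TCP",R.from_euler("z",.067).apply(d))
E
```

```text
clock: 44.52
position: [0.589, -0.0311, 0.199]
eef_rot: [-0.483, 0.483, -0.516, 0.517]
contact_force: [-4.4, 0.9, 6.9]
gripper_width: 0.0005
keeper top [ 0.5865 -0.1235  0.2149] 0.83
keeper side [ 0.5867 -0.1276  0.2121] 0.74
lift_lip side [ 0.5738 -0.0293  0.199 ] 0.8
case TCP [-0.0054  0.095   0.199 ]
```

View pics/c16.png

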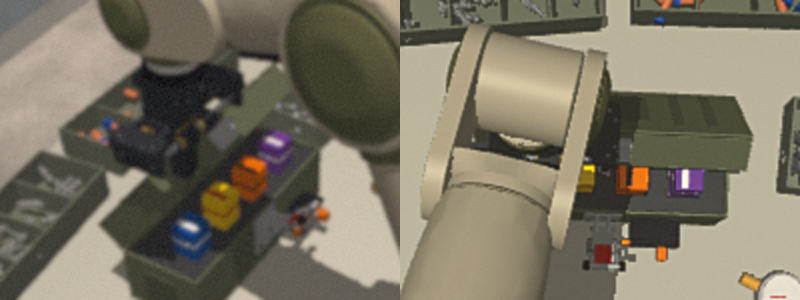

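```bash
python3 -m pendant '[[[0,-0.7,0.03],[0,0,0],0],[[0,0,0.35],[0,0,0],0],[[0,0,0.35],[0,0,0],0],[[0,0.64,0],[0,0,0],0],[[0,0.03,-0.113],[0,0,0],0],[[0,0.076,-0.224],[0,0,0],0],[[0,0.109,-0.21],[0,0,0],0],[[0,0,0],[0,0,0],0]]'
python3 - <<'E'
from h import *
a=snap("side","s17"); b=snap("top","t17")
cv2.imwrite("pics/c17.png",np.hstack([cv2.resize(a[80:230,180:380],(400,300),interpolation=2),cv2.resize(b[80:230,240:440],(400,300),interpolation=2)]))
for l in["keeper","lift_lip"]:
    for c,x,k in marks(l): print(l,c,x,round(k,2))
CASE=(.588,-.1262,-.067)
p,_,_=pose(); d=p-cw(CASE,(0,0,0)); print("case TCP",R.from_euler("z",.067).apply(d))
E
```

```text
clock: 45.82
position: [0.6023, -0.0319, 0.1879]
eef_rot: [-0.483, 0.483, -0.516, 0.517]
contact_force: [1.1, -0.3, 0.0]
gripper_width: 0.0003
keeper top [ 0.551  -0.1246  0.1873] 0.88
keeper top [ 0.4115 -0.3709 -0.0033] 0.68
keeper side [ 0.5488 -0.1229  0.1879] 0.59
lift_lip side [ 0.5448 -0.029   0.1711] 0.71
case TCP [0.009  0.095  0.1866]
```

View pics/c17.png

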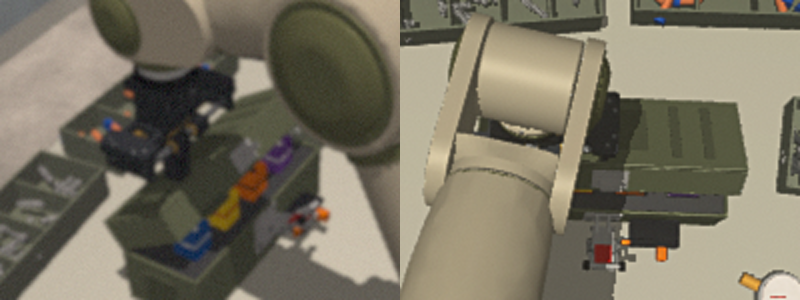

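```bash
python3 -m pendant '[[[0,0.1,-0.191],[0,0,0],0],[[0,0.166,-0.168],[0,0,0],0],[[0,0.1,-0.131],[0,0,0],0],[[0,0.09,-0.131],[0,0,0],0],[[0,0.1,-0.06],[0,0,0],0],[[0,0.08,-0.05],[0,0,0],0],[[0,0,0],[0,0,0],0]]'

```

```text
clock: 47.0
position: [0.5484, -0.0283, 0.1385]
eef_rot: [-0.483, 0.483, -0.516, 0.516]
contact_force: [-0.6, 0.5, -0.2]
gripper_width: 0.0
```

```bash
python3 -m pendant '[[[0,0.04,0],[0,0,0],0],[[0,0,0],[0,0,0],0]]'; python3 -m pendant '[[[0,0.03,0],[0,0,0],0],[[0,0,0],[0,0,0],0]]'
python3 - <<'E'
from h import *
a=snap("side","s18"); b=snap("top","t18")
cv2.imwrite("pics/c18.png",np.hstack([cv2.resize(a[80:230,180:380],(400,300),interpolation=2),cv2.resize(b[80:230,240:440],(400,300),interpolation=2)]))
for l in["keeper","lift_lip","bail_bar","lever_end","bail_pivot"]:
    for c,x,k in marks(l): print(l,c,x,round(k,2))
CASE=(.588,-.1262,-.067)
print("keeper exp",cw(CASE,(-.0765,0,.121)),"lip",cw(CASE,(-.072,.095,.099)))
E
```

```text
clock: 47.25
position: [0.5486, -0.0283, 0.1382]
eef_rot: [-0.483, 0.483, -0.516, 0.517]
contact_force: [-9.9, 2.1, 23.7]
gripper_width: 0.0002
clock: 47.5
position: [0.5487, -0.0283, 0.1381]
eef_rot: [-0.484, 0.483, -0.515, 0.517]
contact_force: [-18.0, 2.8, 41.5]
gripper_width: 0.0006
keeper top [ 0.5102 -0.1221  0.1194] 0.83
keeper side [ 0.5115 -0.1215  0.1193] 0.72
lift_lip side [ 0.5214 -0.0266  0.1029] 0.66
bail_bar top [ 0.4563 -0.117   0.1253] 0.46
bail_bar side [ 0.4537 -0.1197  0.1193] 0.59
lever_end top [ 0.4581 -0.1179  0.1033] 0.54
lever_end side [ 0.4552 -0.1193  0.1044] 0.81
bail_pivot top [ 0.4912 -0.1222  0.0803] 0.67
bail_pivot side [ 0.4935 -0.1216  0.0747] 0.5
keeper exp [ 0.5117 -0.1211  0.121 ] lip [ 0.5225 -0.0266  0.099 ]
```

View pics/c18.png

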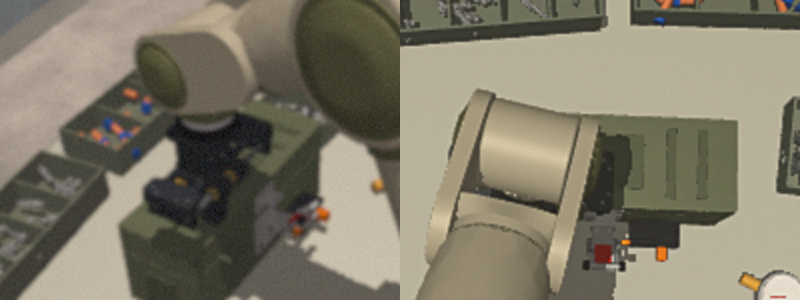

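```bash
python3 -m pendant '[[[0,-0.5,0],[0,0,0],0],[[0,-0.5,0],[0,0,0],0],[[0,0,0],[0,0,0],0]]'
python3 - <<'E'
from h import *
CASE=(.588,-.1262,-.067)
plan(cw(CASE,(-.158,0,.116)),CASE[2])
E
```

```text
clock: 48.48
position: [0.5494, -0.0286, 0.2107]
eef_rot: [-0.484, 0.482, -0.515, 0.518]
contact_force: [-0.4, 0.3, -1.0]
gripper_width: 0.0006
clock 48.475 pos [ 0.5494 -0.0286  0.2107] w 0.0006 F [-0.3669  0.2872 -1.0256] j [-0.265   0.3876  1.4678 -0.      1.2813  1.3727]
 turn(10deg units) [-0.0274  0.0007  0.0057]
 shift cur tool axes(75mm units) [ 1.2627  1.257  -1.5116]  after-turn axes [ 1.2641  1.2629 -1.5054] dist 0.17523690626495672
 tool axes now x,y,z: [[-0.067, -0.998, 0.001], [0.005, -0.001, -1.0], [0.998, -0.067, 0.005]]
```

```bash
python3 -m pendant '[[[0.42,0,-0.5],[0,0,0],0],[[0.42,0,-0.5],[0,0,0],0],[[0.42,0,-0.51],[0,0,0],0],[[0,0.6,0],[0,0,0],0],[[0,0.5,0],[0,0,0],0],[[0,0,0],[0,0,0],0]]'
python3 - <<'E'
from h import *
CASE=(.588,-.1262,-.067)
a=snap("side","s19"); b=snap("top","t19")
cv2.imwrite("pics/c19.png",np.hstack([cv2.resize(a[130:230,260:393],(400,300),interpolation=2),cv2.resize(b[160:260,280:413],(400,300),interpolation=2)]))
plan(cw(CASE,(-.158,0,.116)),CASE[2])
for l in["bail_bar","lever_end"]:
    for c,x,k in marks(l): print(l,c,x,round(k,2))
E
```

```text
clock: 49.22
position: [0.4275, -0.1143, 0.1236]
eef_rot: [0.482, -0.484, 0.519, -0.514]
contact_force: [-0.1, -0.6, 0.7]
gripper_width: 0.0
clock 49.325 pos [ 0.4293 -0.1151  0.1264] w 0.0002 F [ 0.3643 -0.4506 -0.4781] j [-0.5268  0.2708  1.8783 -0.      0.9925  1.1107]
 turn(10deg units) [-0.0003  0.0017  0.0002]
 shift cur tool axes(75mm units) [0.0055 0.1388 0.0147]  after-turn axes [0.0055 0.1388 0.0147] dist 0.010478356607398513
 tool axes now x,y,z: [[-0.067, -0.998, 0.0], [0.0, -0.0, -1.0], [0.998, -0.067, 0.0]]
bail_bar side [ 0.4509 -0.1183  0.1184] 0.54
lever_end side [ 0.4543 -0.119   0.1195] 0.49
lever_end side [ 0.456  -0.1183  0.1046] 0.48
```

View pics/c19.png

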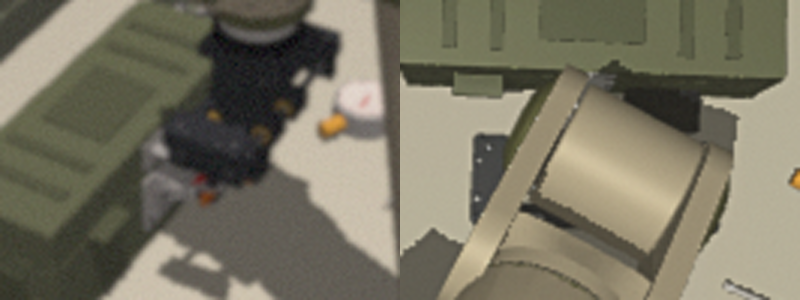

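```bash
python3 -m pendant '[[[0.005,0.12,0],[0,0,0],0],[[0,0,0.1],[0,0,0],0],[[0,0,0.1],[0,0,0],0],[[0,0,0.1],[0,0,0],0],[[0,0,0.1],[0,0,0],0],[[0,0,0],[0,0,0],0]]'
python3 -m pendant '[[[0,0,0.1],[0,0,0],0],[[0,0,0.1],[0,0,0],0],[[0,0,0.1],[0,0,0],0],[[0,0,0.08],[0,0,0],0],[[0,0,0],[0,0,0],0]]'
python3 - <<'E'
from h import *
a=snap("side","s20")
for l in["bail_bar","lever_end","keeper"]:
    for c,x,k in marks(l,("side",)): print(l,c,x,round(k,2))
E
```

```text
clock: 50.28
position: [0.4594, -0.1174, 0.1168]
eef_rot: [-0.483, 0.483, -0.516, 0.516]
contact_force: [-0.1, 0.2, -0.2]
gripper_width: 0.0007
clock: 50.9
position: [0.4876, -0.1193, 0.1168]
eef_rot: [0.483, -0.483, 0.516, -0.516]
contact_force: [-0.1, 0.7, -0.6]
gripper_width: 0.0006
keeper side [ 0.5107 -0.1222  0.1184] 0.74
```

```bash
python3 -m pendant '[[[0,0,0.03],[0,0,0],0],[[0,-0.5,-0.1],[0,0,0],0],[[0,-0.7,-0.3],[0,0,0],0],[[0,0,-0.7],[0,0,0],0],[[0,0,-0.7],[0,0,0],0],[[0,0,0],[0,0,0],0]]'
python3 - <<'E'
from h import *
a=snap("side","s21"); b=snap("top","t21")
cv2.imwrite("pics/c21.png",np.hstack([cv2.resize(a[130:230,260:393],(400,300),interpolation=2),cv2.resize(b[160:260,280:413],(400,300),interpolation=2)]))
CASE=(.588,-.1262,-.067)
for l in["bail_bar","lever_end","keeper"]:
    for c,x,k in marks(l): print(l,c,x,round(k,2), R.from_euler("z",.067).apply(x-cw(CASE,(0,0,0))))
E
```

```text
clock: 51.85
position: [0.353, -0.1099, 0.2071]
eef_rot: [-0.483, 0.483, -0.517, 0.517]
contact_force: [0.6, 0.2, 0.1]
gripper_width: 0.0006
bail_bar top [ 0.5224 -0.1208  0.1251] 0.62 [-0.0658  0.001   0.1251]
bail_bar side [ 0.521  -0.1224  0.1218] 0.58 [-0.0671 -0.0007  0.1218]
lever_end top [ 0.4581 -0.1179  0.1057] 0.66 [-0.1302 -0.0004  0.1057]
lever_end side [ 0.4567 -0.1199  0.103 ] 0.72 [-0.1314 -0.0025  0.103 ]
keeper top [ 0.5117 -0.1251  0.1197] 0.92 [-0.0762 -0.004   0.1197]
keeper top [ 0.5088 -0.1237  0.0756] 0.72 [-0.0792 -0.0028  0.0756]
keeper side [ 0.5134 -0.1205  0.1197] 0.89 [-0.0748  0.0007  0.1197]
```

View pics/c21.png

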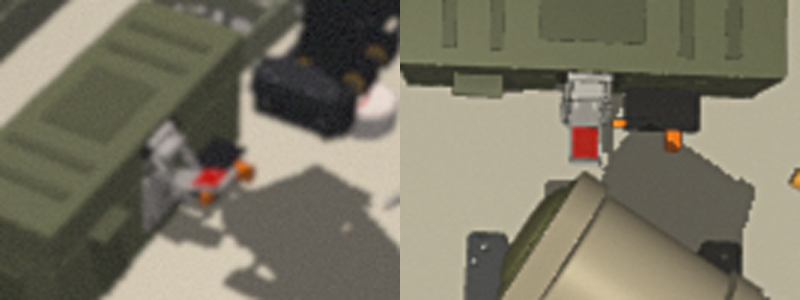

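```bash
python3 -m pendant '[[[0,0,0.3],[0.9,0,0],0],[[0,0,0.1],[0.9,0,0],0],[[0,0,0],[0.9,0,0],0],[[0,0,0],[0.9,0,0],0],[[0,0,0],[0.9,0,0],0],[[0,0,0],[0,0,0],0]]'
python3 - <<'E'
from h import *
CASE=(.588,-.1262,-.067)
plan(cw(CASE,(-.130,0,.140)),CASE[2],np.pi/4)
E
```

```text
clock: 53.0
position: [0.3841, -0.1115, 0.2068]
eef_rot: [-0.628, 0.269, -0.292, 0.669]
contact_force: [-0.5, 0.1, 0.6]
gripper_width: 0.0004
clock 53.0 pos [ 0.3841 -0.1115  0.2068] w 0.0004 F [-0.5089  0.0804  0.551 ] j [-0.9535 -0.2625  2.3726  0.9212  0.7351  0.0687]
 turn(10deg units) [ 0.1809 -0.0187 -0.033 ]
 shift cur tool axes(75mm units) [0.0204 1.3287 0.1135]  after-turn axes [0.013  1.3317 0.0715] dist 0.1000240216413103
 tool axes now x,y,z: [[-0.065, -0.998, -0.006], [0.683, -0.04, -0.729], [0.727, -0.052, 0.684]]
```

```bash
python3 -m pendant '[[[0.005,0.5,0.03],[0.18,0,-0.03],0],[[0.005,0.5,0.03],[0,0,0],0],[[0,0.33,0.02],[0,0,0],0],[[0,0,0],[0,0,0],0]]'
cat > st.py <<'E'
from h import *
CASE=(.588,-.1262,-.067)
def st():
    p,Q,s=pose(); A=Q.as_matrix(); Z=R.from_euler("z",.067)
    print("case TCP mm",(Z.apply(p-cw(CASE,(0,0,0)))*1e3).round(1),"tilt",np.round(np.arctan2(Z.apply(A[:,1])[0],-A[2,1]),3),"F",s["contact_force"].round(1),"j",s["joints"].round(2),"t",round(s["clock"],1))
    return Z.apply(p-cw(CASE,(0,0,0)))*1e3,(Z*Q)
def go(x,z,y=0):
    p,Q=st(); d=Q.inv().apply(np.array([x,y,z])-p)/75; print(" shift->",(x,y,z),d.round(3))
def seq(L):
    p,Q=st()
    for t in L:
        d=Q.inv().apply(np.array(t)-p)/75; print("  ",np.round(t,1),d.round(3)); p=np.array(t,float)
E
python3 -c "
from st import *
go(-117,107)
def C(f,s,r=50): return (-80-r*np.sin(f)-7*np.cos(f)+6.4*s, 0, 75-r*np.cos(f)+7*np.sin(f)+6.4*s)
seq([C(1.97,1),C(1.8,1),C(1.6,1),C(1.4,1),C(1.2,.9),C(1.0,.5),C(.8,0),C(.6,-.5),C(.4,-.9),C(.2,-1),C(0,-1)])
"
```

```text
clock: 53.5
position: [0.4598, -0.1159, 0.1396]
eef_rot: [-0.633, 0.261, -0.28, 0.673]
contact_force: [-0.2, -0.1, -0.1]
gripper_width: 0.0008
case TCP mm [-128.6    1.7  139.6] tilt 0.784 F [-0.2 -0.1 -0.1] j [-0.75  0.1   2.31  1.43  0.47 -0.36] t 53.5
 shift-> (-117, 0, 107) [ 0.025  0.417 -0.198]
case TCP mm [-128.6    1.7  139.6] tilt 0.784 F [-0.2 -0.1 -0.1] j [-0.75  0.1   2.31  1.43  0.47 -0.36] t 53.5
   [-116.9    0.   107.3] [ 0.025  0.415 -0.195]
   [-120.7    0.    99.6] [ 0.     0.037 -0.108]
   [-123.4    0.    89.9] [ 0.     0.067 -0.117]
   [-124.1    0.    79.8] [ 0.     0.088 -0.101]
   [-123.4    0.    69.2] [ 0.001  0.107 -0.094]
   [-122.7    0.    57.1] [ 0.001  0.121 -0.107]
   [-120.7    0.    45.2] [ 0.001  0.13  -0.094]
   [-117.2    0.    34.5] [ 0.001  0.134 -0.067]
   [-111.7    0.    25.9] [ 0.001  0.133 -0.029]
   [-103.2    0.    21. ] [0.001 0.126 0.034]
   [-93.4   0.   18.6] [0.001 0.115 0.07 ]
```

```bash
python3 -m pendant '[[[0.02,0.2,-0.1],[0,0,0],0],[[0,0.2,-0.1],[0,0,0],0],[[0,0.037,-0.108],[0,0,0],0],[[0,0.067,-0.117],[0,0,0],0],[[0,0.088,-0.101],[0,0,0],0],[[0,0,0],[0,0,0],0]]'
python3 - <<'E'
from st import *
st()
a=snap("side","s22"); b=snap("top","t22")
cv2.imwrite("pics/c22.png",np.hstack([cv2.resize(a[130:230,260:393],(400,300),interpolation=2),cv2.resize(b[160:260,280:413],(400,300),interpolation=2)]))
for l in["bail_bar","lever_end","keeper"]:
    for c,x,k in marks(l): print(l,c,x,round(k,2), R.from_euler("z",.067).apply(x-cw(CASE,(0,0,0))))
E
```

```text
clock: 54.25
position: [0.4627, -0.1185, 0.082]
eef_rot: [-0.632, 0.26, -0.279, 0.675]
contact_force: [-0.7, 0.1, 0.3]
gripper_width: 0.0003
case TCP mm [-125.6   -0.7   82. ] tilt 0.788 F [-0.7  0.1  0.3] j [-0.75  0.28  2.35  1.86  0.49 -0.85] t 54.2
bail_bar top [ 0.5201 -0.1203  0.1234] 0.65 [-0.0681  0.0013  0.1234]
bail_bar side [ 0.5193 -0.1267  0.1163] 0.66 [-0.0685 -0.0051  0.1163]
lever_end top [ 0.4507 -0.1183  0.0759] 0.53 [-0.1375 -0.0013  0.0759]
lever_end side [ 0.4514 -0.1188  0.0713] 0.77 [-0.1368 -0.0018  0.0713]
keeper top [ 0.5114 -0.1233  0.1201] 0.58 [-0.0766 -0.0022  0.1201]
keeper side [ 0.5123 -0.1217  0.1183] 0.88 [-0.0758 -0.0006  0.1183]
keeper side [ 0.5189 -0.126   0.1204] 0.63 [-0.069  -0.0044  0.1204]
```

View pics/c22.png

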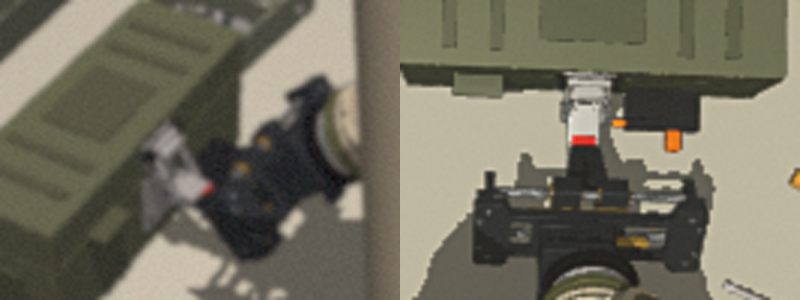

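```bash
python3 -m pendant '[[[0,0.107,-0.094],[0,0,0],0],[[0,0.06,-0.053],[0,0,0],0],[[0,0.06,-0.053],[0,0,0],0],[[0,0,0],[0,0,0],0]]'
python3 -c "
from st import *
st()"
python3 -m pendant '[[[0,0.065,-0.047],[0,0,0],0],[[0,0.065,-0.047],[0,0,0],0],[[0,0.067,-0.033],[0,0,0],0],[[0,0.067,-0.033],[0,0,0],0],[[0,0,0],[0,0,0],0]]'
python3 - <<'E'
from st import *
st()
a=snap("side","s23"); b=snap("top","t23")
cv2.imwrite("pics/c23.png",np.hstack([cv2.resize(a[130:230,260:393],(400,300),interpolation=2),cv2.resize(b[160:260,280:413],(400,300),interpolation=2)]))
for l in["bail_bar","lever_end","keeper"]:
    for c,x,k in marks(l): print(l,c,x,round(k,2), R.from_euler("z",.067).apply(x-cw(CASE,(0,0,0))))
E
```

```text
clock: 55.15
position: [0.4637, -0.1186, 0.0585]
eef_rot: [-0.632, 0.261, -0.279, 0.675]
contact_force: [0.4, 0.5, 0.1]
gripper_width: 0.0006
case TCP mm [-124.5   -0.7   58.5] tilt 0.787 F [0.4 0.5 0.1] j [-0.74  0.36  2.35  2.01  0.51 -1.01] t 55.1
clock: 55.78
position: [0.469, -0.1187, 0.0354]
eef_rot: [-0.631, 0.261, -0.28, 0.674]
contact_force: [0.5, -0.7, -0.3]
gripper_width: 0.0003
case TCP mm [-119.3   -0.5   35.4] tilt 0.786 F [ 0.5 -0.7 -0.3] j [-0.73  0.45  2.34  2.14  0.54 -1.14] t 55.8
bail_bar top [ 0.5201 -0.1187  0.1206] 0.56 [-0.0682  0.0029  0.1206]
bail_bar side [ 0.5152 -0.1235  0.1171] 0.63 [-0.0728 -0.0022  0.1171]
lever_end top [ 0.5239 -0.0265  0.0955] 0.7 [-0.0706  0.0952  0.0955]
lever_end top [ 0.469  -0.1226  0.0323] 0.58 [-0.119  -0.0044  0.0323]
lever_end side [ 0.4705 -0.1201  0.0297] 0.66 [-0.1176 -0.0018  0.0297]
lever_end side [ 0.5824 -0.0236  0.0861] 0.57 [-0.0125  0.102   0.0861]
keeper top [ 0.5109 -0.1199  0.1182] 0.64 [-0.0773  0.0011  0.1182]
keeper side [ 0.5085 -0.1225  0.1197] 0.94 [-0.0796 -0.0016  0.1197]
keeper side [ 0.5041 -0.1235  0.0584] 0.49 [-0.0839 -0.0029  0.0584]
```

View pics/c23.png

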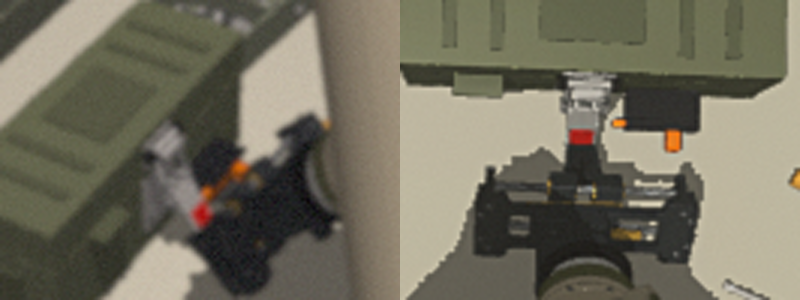

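```bash
python3 -m pendant '[[[0,0.07,-0.02],[0,0,0],0],[[0,0.07,-0.015],[0,0,0],0],[[0,0,0],[0,0,0],0]]'
python3 -m pendant '[[[0,0.063,0.02],[0,0,0],0],[[0,0.063,0.02],[0,0,0],0],[[0,0,0],[0,0,0],0]]'
python3 -c "
from st import *
go(-93,19)"

```

```text
clock: 56.55
position: [0.4749, -0.1192, 0.0263]
eef_rot: [-0.632, 0.261, -0.279, 0.675]
contact_force: [-0.7, -0.2, -0.7]
gripper_width: 0.0007
clock: 56.92
position: [0.484, -0.1199, 0.0222]
eef_rot: [-0.632, 0.261, -0.279, 0.675]
contact_force: [-0.0, 0.3, -0.5]
gripper_width: 0.0005
case TCP mm [-104.2   -0.6   22.2] tilt 0.787 F [-0.   0.3 -0.5] j [-0.7   0.5   2.3   2.2   0.55 -1.19] t 56.9
 shift-> (-93, 0, 19) [-0.008  0.136  0.075]
```

```bash
python3 -m pendant '[[[0,0.07,0.037],[0,0,0],0],[[0,0.06,0.03],[0,0,0],0],[[0,0,0],[0,0,0],0]]'
python3 - <<'E'
from st import *
st()
a=snap("side","s24"); b=snap("top","t24")
cv2.imwrite("pics/c24.png",np.hstack([cv2.resize(a[130:230,260:393],(400,300),interpolation=2),cv2.resize(b[160:260,280:413],(400,300),interpolation=2)]))
for l in["bail_bar","lever_end","keeper"]:
    for c,x,k in marks(l): print(l,c,x,round(k,2), R.from_euler("z",.067).apply(x-cw(CASE,(0,0,0))))
E
```

```text
clock: 57.3
position: [0.4941, -0.1205, 0.0188]
eef_rot: [-0.631, 0.261, -0.279, 0.675]
contact_force: [-3.1, -0.9, 0.5]
gripper_width: 0.0002
case TCP mm [-94.1  -0.6  18.8] tilt 0.787 F [-3.1 -0.9  0.5] j [-0.68  0.52  2.28  2.21  0.54 -1.18] t 57.3
bail_bar top [ 0.5197 -0.1189  0.1245] 0.57 [-0.0686  0.0027  0.1245]
bail_bar side [ 0.5171 -0.1243  0.1171] 0.61 [-0.0709 -0.0029  0.1171]
lever_end top [ 0.5047 -0.1201  0.0163] 0.58 [-0.0835  0.0005  0.0163]
lever_end side [ 0.502  -0.1218  0.0132] 0.47 [-0.0861 -0.0014  0.0132]
lever_end side [0.4422 0.2925 0.0012] 0.46 [-0.1735  0.408   0.0012]
keeper top [ 0.509  -0.1223  0.1184] 0.66 [-0.0791 -0.0014  0.1184]
keeper side [ 0.5129 -0.1217  0.12  ] 0.57 [-0.0752 -0.0005  0.12  ]
```

View pics/c24.png

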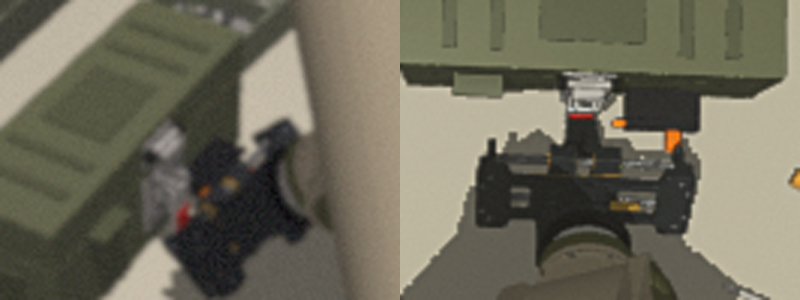

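```bash
python3 -m pendant '[[[0,0.03,0.03],[0,0,0],0],[[0,0,0],[0,0,0],0]]'
python3 -m pendant '[[[0,-0.2,-0.2],[0,0,0],0],[[0,-0.5,-0.2],[0,0,0],0],[[0,-0.6,0],[0,0,0],0],[[0,0,0],[0,0,0],0]]'
python3 - <<'E'
from st import *
a=snap("side","s25"); b=snap("top","t25")
cv2.imwrite("pics/c25.png",np.hstack([cv2.resize(a[130:230,260:393],(400,300),interpolation=2),cv2.resize(b[160:260,280:413],(400,300),interpolation=2)]))
for l in["bail_bar","lever_end","bail_pivot","lock_grip","lift_lip"]:
    for c,x,k in marks(l): print(l,c,x,round(k,2), R.from_euler("z",.067).apply(x-cw(CASE,(0,0,0))))
go(-105.5,38,-125)
E
```

```text
clock: 57.95
position: [0.4952, -0.1203, 0.0182]
eef_rot: [-0.63, 0.261, -0.281, 0.675]
contact_force: [-24.2, -2.1, 14.3]
gripper_width: 0.0008
clock: 58.45
position: [0.4069, -0.1156, 0.0683]
eef_rot: [-0.631, 0.26, -0.277, 0.676]
contact_force: [0.9, -0.2, 0.2]
gripper_width: 0.0005
bail_bar top [ 0.5195 -0.1185  0.1213] 0.46 [-0.0689  0.0031  0.1213]
bail_bar side [ 0.5145 -0.1238  0.1204] 0.66 [-0.0735 -0.0025  0.1204]
lever_end top [ 0.5038 -0.1244  0.0151] 0.47 [-0.0841 -0.0038  0.0151]
lever_end side [ 0.503  -0.1187  0.0136] 0.69 [-0.0853  0.0018  0.0136]
bail_pivot top [ 0.4764 -0.2056  0.034 ] 0.68 [-0.106  -0.0867  0.034 ]
bail_pivot top [ 0.5116 -0.1222  0.0632] 0.65 [-0.0765 -0.0011  0.0632]
bail_pivot side [ 0.5115 -0.1229  0.0564] 0.51 [-0.0765 -0.0018  0.0564]
lock_grip top [ 0.4781 -0.2029  0.0361] 0.43 [-0.1045 -0.0839  0.0361]
lock_grip side [ 0.4736 -0.2061  0.0331] 0.6 [-0.1088 -0.0874  0.0331]
lift_lip top [ 0.5225 -0.0303  0.0965] 0.89 [-0.0718  0.0913  0.0965]
lift_lip top [0.4358 0.2911 0.0027] 0.72 [-0.1798  0.4062  0.0027]
lift_lip side [ 0.5206 -0.0275  0.1009] 0.95 [-0.0739  0.094   0.1009]
case TCP mm [-181.1   -0.6   66.4] tilt 0.787 F [-0.1 -0.2 -0.6] j [-0.89  0.26  2.5   1.91  0.59 -1.05] t 59.0
 shift-> (-105.5, -125, 38) [1.66  0.979 0.445]
```

View pics/c25.png

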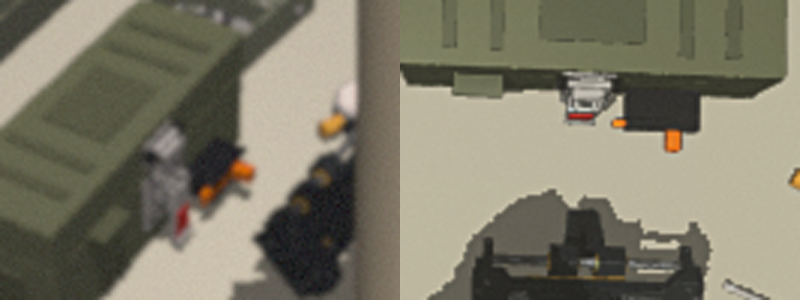

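```bash
python3 -m pendant '[[[0,0.255,0.33],[0,0,0],0],[[0.54,0,0],[0,0,0],0],[[0.54,0,0],[0,0,0],0],[[0.53,0,0],[0,0,0],0],[[0,0,0],[0,0,0],0]]'
python3 - <<'E'
from st import *
go(-106,31,-121)
a=snap("side","s26"); b=snap("top","t26")
cv2.imwrite("pics/c26.png",np.hstack([cv2.resize(a[130:230,260:393],(400,300),interpolation=2),cv2.resize(b[160:260,300:433],(400,300),interpolation=2)]))
E
```

```text
clock: 59.68
position: [0.43, -0.2398, 0.0706]
eef_rot: [-0.631, 0.26, -0.279, 0.676]
contact_force: [-0.2, 0.8, -0.5]
gripper_width: 0.0004
case TCP mm [-150.  -123.9   70.6] tilt 0.788 F [-0.2  0.8 -0.5] j [-1.08  0.37  2.25  1.54  0.64 -0.8 ] t 59.7
 shift-> (-106, -121, 31) [-0.04   0.788  0.04 ]
```

View pics/c26.png

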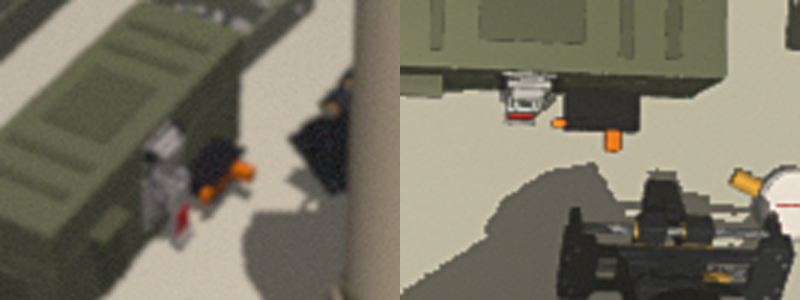

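```bash
python3 -m pendant '[[[-0.03,0.3,0.02],[0,0,0],0],[[0,0.3,0.01],[0,0,0],0],[[0,0.18,0.01],[0,0,0],0],[[0,0,0],[0,0,0],0]]'
python3 -c "
from st import *
go(-106,31,-66)"
```

```text
clock: 60.28
position: [0.4739, -0.2362, 0.0307]
eef_rot: [-0.632, 0.261, -0.28, 0.674]
contact_force: [-0.2, 0.2, 0.2]
gripper_width: 0.0002
case TCP mm [-106.5 -117.4   30.7] tilt 0.786 F [-0.2  0.2  0.2] j [-0.96  0.52  2.17  1.74  0.6  -0.92] t 60.3
 shift-> (-106, -66, 31) [-0.685  0.005  0.007]
```

```bash
python3 -m pendant '[[[-0.15,0,0],[0,0,0],0],[[-0.12,0,0],[0,0,0],0],[[-0.12,0,0],[0,0,0],0],[[-0.12,0,0],[0,0,0],0],[[-0.1,0,0],[0,0,0],0],[[0,0,0],[0,0,0],0]]'
python3 -c "
from st import *
go(-106,31,-66)"
```

```text
clock: 61.02
position: [0.4768, -0.1915, 0.0314]
eef_rot: [-0.632, 0.261, -0.279, 0.674]
contact_force: [0.4, 0.9, 0.4]
gripper_width: 0.0007
case TCP mm [-106.6  -72.6   31.4] tilt 0.787 F [0.4 0.9 0.4] j [-0.88  0.5   2.24  1.89  0.57 -1.01] t 61.0
 shift-> (-106, -66, 31) [-0.088  0.009  0.002]
```

```bash
python3 -m pendant '[[[-0.06,0,0],[0,0,0],0],[[0,0,0],[0,0,0],0]]'; python3 -m pendant '[[[-0.04,0,0],[0,0,0],0],[[0,0,0],[0,0,0],0]]'
python3 - <<'E'
from st import *
st()
a=snap("side","s27"); b=snap("top","t27")
cv2.imwrite("pics/c27.png",np.hstack([cv2.resize(a[130:230,260:393],(400,300),interpolation=2),cv2.resize(b[160:260,300:433],(400,300),interpolation=2)]))
E
```

```text
clock: 61.28
position: [0.4772, -0.1877, 0.0314]
eef_rot: [-0.632, 0.26, -0.279, 0.675]
contact_force: [0.4, -0.3, -0.9]
gripper_width: 0.0007
clock: 61.52
position: [0.4773, -0.1847, 0.0314]
eef_rot: [-0.632, 0.261, -0.279, 0.675]
contact_force: [0.5, -1.7, -0.9]
gripper_width: 0.0004
case TCP mm [-106.5  -65.8   31.4] tilt 0.787 F [ 0.5 -1.7 -0.9] j [-0.86  0.5   2.24  1.91  0.57 -1.02] t 61.5
```

View pics/c27.png

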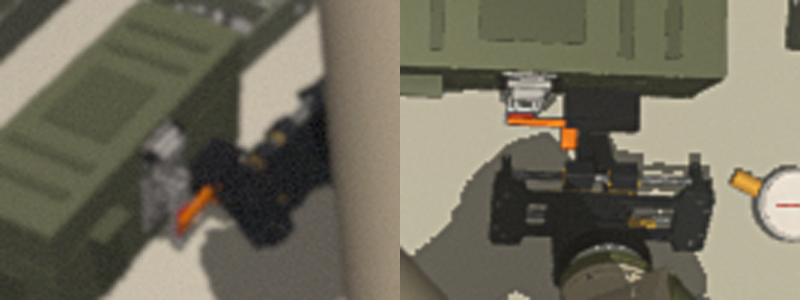

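Lock is moving across the lever; keep pushing until the stop shows in the force.

```bash
python3 -m pendant '[[[-0.03,0,0],[0,0,0],0],[[0,0,0],[0,0,0],0]]'; python3 -m pendant '[[[-0.03,0,0],[0,0,0],0],[[0,0,0],[0,0,0],0]]'; python3 -m pendant '[[[-0.03,0,0],[0,0,0],0],[[0,0,0],[0,0,0],0]]'
```

```text
clock: 61.88
position: [0.4775, -0.1825, 0.0314]
eef_rot: [-0.632, 0.261, -0.279, 0.675]
contact_force: [1.0, -1.2, -0.5]
gripper_width: 0.0002
clock: 62.12
position: [0.4775, -0.1818, 0.0315]
eef_rot: [-0.63, 0.261, -0.279, 0.676]
contact_force: [-3.5, -9.4, 0.5]
gripper_width: 0.0006
clock: 62.38
position: [0.4775, -0.1814, 0.0316]
eef_rot: [-0.629, 0.261, -0.279, 0.677]
contact_force: [-8.5, -18.1, 1.1]
gripper_width: 0.0008
```

```bash
python3 -m pendant '[[[0.2,0,0],[0,0,0],0],[[0.1,-0.3,0],[0,0,0],0],[[0.3,-0.5,0],[0,0,0],0],[[0.5,-0.2,0.3],[0,0,0],0],[[0.3,0,0.5],[0,0,0],0],[[0,0,0],[0,0,0],0]]'
python3 - <<'E'
from st import *
st()
a=snap("side","s28"); b=snap("top","t28")
cv2.imwrite("pics/c28.png",np.hstack([cv2.resize(a[130:230,260:393],(400,300),interpolation=2),cv2.resize(b[160:260,280:413],(400,300),interpolation=2)]))
for l in["bail_bar","lever_end","bail_pivot","lock_grip","lift_lip","keeper","gauge","bolt_tray","spray_bottle","screwdriver","delivery_tray"]:
    for c,x,k in marks(l): print(l,c,x,round(k,2), R.from_euler("z",.067).apply(x-cw(CASE,(0,0,0))))
E
```

```text
clock: 63.12
position: [0.461, -0.2836, 0.1284]
eef_rot: [-0.632, 0.261, -0.277, 0.675]
contact_force: [0.1, 0.2, -0.6]
gripper_width: 0.0003
case TCP mm [-116.2 -165.6  128.4] tilt 0.79 F [ 0.1  0.2 -0.6] j [-1.06  0.31  2.08  1.25  0.68 -0.42] t 63.1
bail_bar top [ 0.5191 -0.1199  0.1214] 0.61 [-0.0692  0.0017  0.1214]
bail_bar side [ 0.5156 -0.125   0.1189] 0.51 [-0.0723 -0.0036  0.1189]
lever_end top [ 0.5037 -0.1219  0.0128] 0.66 [-0.0844 -0.0014  0.0128]
lever_end side [ 0.5056 -0.1226  0.0168] 0.61 [-0.0825 -0.0019  0.0168]
bail_pivot top [ 0.5113 -0.1213  0.0612] 0.64 [-0.0769 -0.0002  0.0612]
lock_grip top [ 0.4789 -0.1629  0.0377] 0.65 [-0.1064 -0.0439  0.0377]
lock_grip top [ 0.6137 -0.4733  0.001 ] 0.49 [ 0.0489 -0.3446  0.001 ]
lock_grip side [ 0.5159 -0.1274  0.1196] 0.56 [-0.0719 -0.006   0.1196]
lock_grip side [ 0.4792 -0.1658  0.0347] 0.42 [-0.1059 -0.0468  0.0347]
lift_lip top [ 0.5233 -0.0283  0.0984] 0.97 [-0.0711  0.0933  0.0984]
lift_lip side [ 0.5212 -0.0258  0.1011] 0.79 [-0.0734  0.0957  0.1011]
keeper top [ 0.5115 -0.1229  0.1209] 0.96 [-0.0765 -0.0018  0.1209]
keeper side [ 0.5102 -0.1208  0.1214] 0.78 [-0.078   0.0002  0.1214]
gauge top [ 0.409  -0.3692 -0.0019] 0.68 [-0.1623 -0.2544 -0.0019]
gauge side [ 0.4096 -0.3695 -0.0008] 0.63 [-0.1617 -0.2547 -0.0008]
bolt_tray top [ 0.6173 -0.4719 -0.0008] 0.69 [ 0.0524 -0.343  -0.0008]
bolt_tray side [ 0.6163 -0.4695  0.0006] 0.78 [ 0.0512 -0.3406  0.0006]
spray_bottle top [0.7167 0.3291 0.0032] 0.75 [0.0979 0.4629 0.0032]
spray_bottle side [ 0.716   0.3289 -0.0007] 0.76 [ 0.0972  0.4626 -0.0007]
delivery_tray top [0.4383 0.2909 0.0049] 0.83 [-0.1773  0.4061  0.0049]
delivery_tray side [0.4421 0.2941 0.002 ] 0.72 [-0.1737  0.4096  0.002 ]
```

View pics/c28.png

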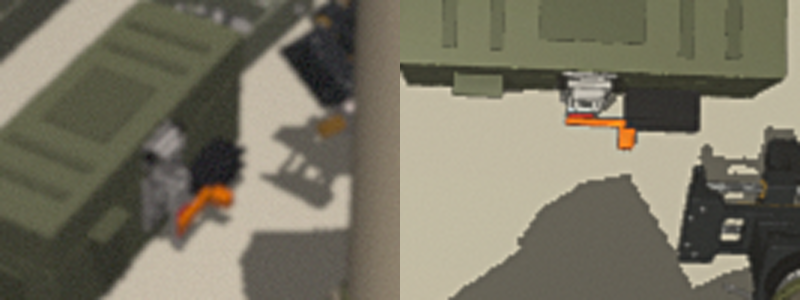

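View pics/t28.png

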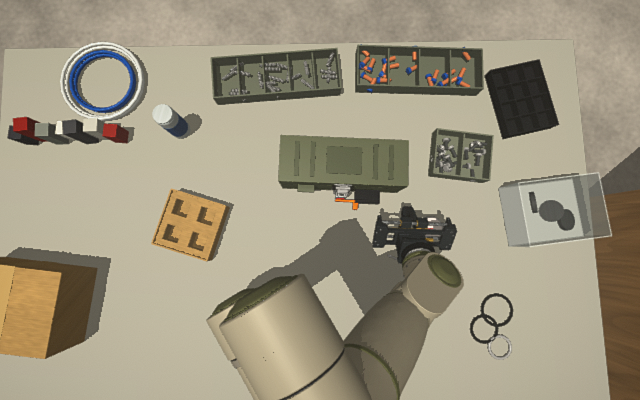

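```bash
python3 - <<'E'
from st import *
im=cv2.imread("pics/t28.png"); hsv=cv2.cvtColor(im,cv2.COLOR_BGR2HSV)
m=cv2.inRange(hsv,(5,150,120),(20,255,255)); m[:195]=0;m[215:]=0;m[:,:330]=0;m[:,:]=m; m[:,365:]=0
ys,xs=np.nonzero(m); print([(int(y),int(xs[ys==y].min()),int(xs[ys==y].max())) for y in np.unique(ys)])
im0=cv2.imread("pics/t21.png"); m0=cv2.inRange(cv2.cvtColor(im0,cv2.COLOR_BGR2HSV),(5,150,120),(20,255,255)); m0[:195]=0;m0[215:]=0;m0[:,:345]=0;m0[:,385:]=0
ys,xs=np.nonzero(m0); print([(int(y),int(xs[ys==y].min()),int(xs[ys==y].max())) for y in np.unique(ys)])
for y in(-42,-45,-84,-88):
    print(y,proj("top",np.array([cw(CASE,(x/1e3,(y+d)/1e3,.0425)) for x in(-95.5,-115.5) for d in(-7,7)])).round(1).tolist())
E
```

```text
[(199, 336, 344), (200, 335, 354), (201, 336, 354), (202, 352, 354), (203, 353, 357), (204, 353, 357), (205, 353, 357), (206, 353, 357), (207, 353, 357), (208, 353, 357), (209, 353, 356)]
[(200, 351, 354), (201, 351, 354), (203, 369, 371), (204, 368, 372), (205, 368, 372), (206, 369, 372), (207, 369, 372), (208, 371, 372), (209, 372, 372)]
-42 [[357.4, 202.4], [352.3, 202.2], [357.2, 209.6], [352.1, 209.4]]
-45 [[358.5, 202.4], [353.4, 202.2], [358.3, 209.7], [353.2, 209.5]]
-84 [[372.6, 203.0], [367.5, 202.8], [372.4, 210.2], [367.3, 210.0]]
-88 [[374.0, 203.1], [369.0, 202.9], [373.9, 210.3], [368.8, 210.1]]
```

```bash
python3 - <<'E'
from station import job
print(job.close_job())
E
```

```text
the job is handed in; nothing more can be done
None
```

The service case is packed, shut, latched and locked, and I handed the job in at about 64 s on the clock.

**What was done, in order**
- **Cartons:** all four went into their own pockets: purple in pocket 1, orange in 2, yellow in 3 and blue in 4. Each was pushed down until it met the bottom.
- **Lid:** I then swung it shut by the lift lip and the lid top.
- **Latch:** I tipped the bail over the keeper lip and pushed the lever past centre until it was flat on the case.
- **Lock:** I slid it across the lever until the force rose sharply to about 18 N at the end stop.

**Last checks**
- **Lid:** the fingers met its top at 138 mm, and the keeper showed at its shut position.
- **Bail bar:** it sits behind the lip, at about x −70 mm and z 120 mm in the case frame.
- **Lever end:** it shows about 15 mm above the bench, where it should be when closed.
- **Lock grip:** the networks put it at −44 to −47 mm, with errors of about 4 mm. The edges in the top picture fit −42 mm, the end stop, and I took that reading as the better one.
- **Bystanders:** the gauge, bolt tray and can read as they did at the start, to within about 3 mm. The screwdriver was not found by the networks in the last picture, so I have no final position for it; the arm never worked near it.

**What went wrong on the way**
- The orange carton caught twice on the pocket rim and tilted in the grip. I corrected the tilt, and it then seated with its top at 125 mm.
- The delivery tray was knocked aside during the run, so I measured it again before picking the blue carton.

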